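# Strip the bench dust extractor's filters for washing

## Robot

A 6-joint arm with a two-finger parallel gripper is mounted at the origin on the work surface. World frame = base frame: x ahead of the robot, y to its left, z up, the work surface at z = 0. Lengths are in m, angles in rad, forces in N, time in s.
With the tool pointing down it reaches from about 0.375 to 0.9 m from the base axis. Payload 3.1 kg.
Tool frame: the origin (TCP) lies midway between the tips of the shut fingers; the grasp point (between the pads) lies 19 mm behind it (manip.grasp_offset is the distance from the TCP to the grasp point, in m); z points along the fingers, y is the line along which they close (so a half turn about z gives the same grasp; the last joint's range is limited). The gripper opens to 85 mm and grips with 20 to 120 N. Pads are 22 mm wide; open, the fingers measure 114 mm over their backs; the gripper's body (76 mm by 85 mm) begins 54 mm behind the grasp point. The pads swing forward as they close: fully open they stand 13 mm farther back than shut.
Start: joints at [-1.484, 0.527, 1.433, -0, 1.181, -0.178], TCP at [0.164, -0.603, 0.231] pointing down, gripper open.
Joint ranges: [-3.08, 3.08], [-0.75, 2.2], [0.22, 2.44], [-1.43, 4.57], [0, 2.65], [-2.85, 2.85]. Speed limits (rad/s): [2.79, 2.79, 3.14, 3.14, 3.14, 3.14].

## Interface

Orientations are given as a unit quaternion [x, y, z, w].
In Python, from station import sensors, cams, order, manip gives the robot as it stands.
- The arm moves only by the tool move_arm, never from a script. Its argument "targets" is a list of rows, each an object of numbers: "dx", "dy", "dz": the shift along the world's x, y, z normalised to -1 to 1, where 1 is 25 mm; "rx", "ry", "rz": the turn, a rotation vector about the world's x, y, z normalised to -1 to 1, where 1 is 30 degrees. A call has exactly 10 rows; each row shifts and turns the commanded pose from where the row before left it; what a row does not reach is not made up. A row lasts 1/8 s, in which the tool goes at most 62.5 mm and 10.7 degrees, less where a joint would pass 70% of its speed; a pose out of reach is approached as far as the arm can. A call with a number of a shift or a turn outside -1 to 1 is refused whole. A call with a gripper value outside its range is refused whole. "claw" is the opening in per cent of the stroke, from 0 (shut) to 100 (fully open), set as the call begins (left out, the last holds). The fingers move at their own pace and stop on an object; "newtons" is the grip in N (left out, the last holds). Time passes only in rows, so rows that do not move let the fingers close, or fill a call up. It gives the time, the measured TCP pose, the force, the opening and the grip force at its end, in the units of the state.
- sensors.sense(): the state, without advancing time (a new reading comes with each control period).
- cams.snapshot(name): name is "side" or "top" or "wrist"; returns the picture (480x640x3 uint8, red, green, blue); there is no depth.
- cams.camera_model(name): a dict with "fx", "fy", "cx", "cy" (pixels), "extrinsics" (4x4, takes a point from world to camera coordinates). Camera axes: x right, y down, z forward; pixel columns grow to the right and rows downward; lengths in m; the calibration is good to about 2 mm. A picture is of the moment at which its call begins: read the wrist's pose just before it. camera_model takes no time and is no camera call; for the wrist camera it gives the pose at the moment of the call.
- order.sign_off(): hands the job in; it is judged then, once.
The state is a dict: "t": time; "q": joint angles; "qd": joint speeds; "tau": joint torques, N m; "tcp_pos": TCP position; "tool_rot": TCP orientation; "force": force on the tool from outside, world axes, zero at the start; "ft_torque": the same for the moment, N m; "finger_gap": opening from 0.0 (shut) to 1.0 (fully open); "gripper_force": force on a finger pad.
Only numpy, scipy, OpenCV 4.12 (cv2) and the standard library are available. Lean on these libraries where they do the work, as an engineer would, in place of code of your own. Each camera call takes 0.05 s, during which the arm holds its last target. There are 200 camera calls.

## Task

Strip the filters out of the bench dust extractor for washing: push the release pin from the chisel block down the small hole in the extractor's top until the hidden catch lets go and the filter drawer springs out. Pull the drawer right out, pull every filter cartridge up off its spring clips, and when all of them are in the wash crate push the empty drawer shut until the catch holds it. The pin must finish back in its own hole in the block, fully home, and the other tools and stones on the bench stay where they are.

Things in the scene. Friction and masses are not known exactly. Their poses are not given: they have to be found in the camera images.
- extractor: Bench dust extractor, fixed: grey steel box 260 (own x, depth) x 360 (own y) x 150 high; fan motor and control box on the rear half of its top, up to 214 high. Origin at the centre of its underside; own -x is the front, where the filter drawer comes out; z up. The drawer's front panel overlays the front (own x -142 to -130 mm when shut, 10 to 146 mm high).
- access_hole (a point): Mouth of the access hole: diameter 17, vertical, in a black 50 mm square plate on the extractor's top, 45 mm in front of its middle; this point is 156 mm above the bench. The catch's sprung tail (26 x 16 mm) waits 47 mm straight below; pushed 8 to 13 mm further (3 to 8 N, pin tip 55 to 60 mm below the mouth) it frees the drawer, and it springs back when the pin is withdrawn.
- filter_drawer (a joint): Filter drawer (m): 0 = shut, held by the catch; grows as it comes out along the extractor's own -x; stop at 0.14. When the catch is tripped a spring throws it out to about 0.04; from there it slides with 2 to 5 N. Deck 20 mm above the bench, sides 50 mm high, tall front panel. Shutting takes up to 12 N over the last 35 mm; it can go 4 mm past 0 and springs back against the catch.
- catch (a joint): Hidden catch (rad): 0 = down (engaged when the drawer is shut), about 0.5 with the pin pushed fully down. When the drawer is pushed shut its striker lifts the catch's sloped nose, which then snaps down again in front of it.
- drawer_handle (a point): Middle of the drawer's bar handle: level round bar 11 mm thick and 130 mm long, parallel to the front panel, its centre 35 mm in front of the panel and 125 mm above the bench. Moves with the drawer. Axes as the extractor's: y runs along the bar, -x points the way the drawer comes out.
- filter1_mid (a point): Cartridge 1 at its middle, 55 mm above its foot; own z from foot to grip. 110 tall, 145 to 235 g: square foot 60 x 60 x 10, hollow, over a 22 mm spigot 16 high; pleated body of diameter 54; on top (76 to 110 up) a grip fin 16 thick (own x), 36 long (own y), 34 tall. In the drawer own x = extractor's x, and two spring clips hold the foot: about 15 N straight up over 6 mm frees it.
- filter2_mid (a point): Cartridge 2, the same. The cartridges stand in one row, 45 mm behind the drawer's front panel, at -122, -52, 52 and 122 mm along the extractor's y (cartridges 1 to 4); two or three of the four are present, the other spigots are bare (22 mm thick, 16 high).
- filter3_mid (a point): Cartridge 3, like cartridge 1.
- filter4_mid (a point): Cartridge 4, like cartridge 1.
- pin_grip (a point): Centre of the release pin's flat grip, 91 mm above its tip; own z from tip to grip. Steel, 116 long, 120 g: shank of diameter 9 up to 60 mm, then a collar of diameter 26, 6 thick (too wide for the holes), then the grip, 14 thick (own x), 40 wide (own y), 50 tall. At the start it stands in the chisel block, collar on the block's top.
- pin_tip (a point): The lower end of the release pin's shank.
- chisel_block: Wooden chisel block, fixed, 80 (own x) x 270 (own y) x 70 high, origin at the centre of its underside. Six chisels stand in it, up to 165 mm above the bench, the nearest 78 mm from the pin's hole along own y.
- block_hole (a point): Mouth of the release pin's own hole in the block, diameter 17 mm, right through the block, 70 mm above the bench and 90 mm from the block's middle (own -y); the end of the block without chisels.
- crate_floor (a point): Wash crate: open grey plastic box, 200 (own x) x 280 (own y) x 80 high outside, walls 5 mm, 0.9 kg, loose on the bench. This point is the centre of its inner floor, 5 mm up.
- mallet: Round wooden carver's mallet standing on its head, 200 mm tall, diameter 96. Not to be disturbed.
- rasp: Rasp with a wooden handle, 220 mm long, lying on the bench. Not to be disturbed.
- marble_offcut: Marble offcut, 75 x 55 x 45 mm. Not to be disturbed.
- rubbing_stone: Grey rubbing stone, 130 x 50 x 28 mm. Not to be disturbed.
Not all that is in view belongs to the job. Leave any purple or yellow look-alike of the part that bears pin_grip alone.

How it is judged:
By the outcome, as a careful person would: the job done as asked, in the order asked, and still so for the second after the job is handed in, with the robot touching nothing.
Of filter1, filter2, filter3, filter4 only 2 to 3 are there at a start; the rules pass over those that are not, and their reading is None.
At some moment in a run one of crate may be knocked a few centimetres aside while the robot is not near it.
Once in a run the grip may slacken for a moment while it holds something.
It also fails if it takes over 210 s, if anything falls off the work surface, if the arm or the gripper's body presses on something with over 40 N, if the wrist force passes 120 N, or if a joint passes its speed limit or range.

## Working session

There is one attempt and no reset: what is moved stays moved. The work goes in short steps, Python scripts to look and compute and a tool call to move; the robot and the scene stay as the last step left them, time stands still between calls to the robot, and variables do not carry over. Pictures are saved under pics/ and viewed, at most 14 in all, crops included, and the job is handed in when it is done.

Besides the shell and the picture viewer there is one more tool, called as name(argument=value, ...) on one line, values as JSON. move_arm: Moves the arm, as the interface text tells. Scaled input: -1 to 1 covers 25 mm each way for a shift and 30 degrees each way for a turn. Its arguments: {"type":"object","properties":{"targets":{"type":"array"},"claw":{"type":"number"},"newtons":{"type":"number"}},"required":["targets"]}

```bash
ls; mkdir -p pics
cat > h.py <<'E'
import numpy as np, cv2
from station import sensors, cams, order, manip
from scipy.spatial.transform import Rotation as R
def snap(n,f=None):
    m=cams.camera_model(n); im=cams.snapshot(n)
    if f: cv2.imwrite('pics/'+f,im[:,:,::-1])
    return im,m
def ray(m,u,v):
    E=np.array(m['extrinsics']); Rm=E[:3,:3]; c=-Rm.T@E[:3,3]
    return c, Rm.T@np.array([(u-m['cx'])/m['fx'],(v-m['cy'])/m['fy'],1])
def onz(m,u,v,z):
    c,d=ray(m,u,v); return c+d*(z-c[2])/d[2]
def proj(m,p):
    E=np.array(m['extrinsics']); q=E[:3,:3]@np.array(p)+E[:3,3]
    return np.array([m['fx']*q[0]/q[2]+m['cx'],m['fy']*q[1]/q[2]+m['cy']])
def st():
    s=sensors.sense(); e=R.from_quat(s['tool_rot']).as_matrix()
    print('t',round(s['t'],2),'tcp',np.round(s['tcp_pos'],4),'y',np.round(e[:,1],3),'z',np.round(e[:,2],3),'F',np.round(s['force'],1),'gap',round(s['finger_gap'],3),'gf',np.round(s['gripper_force'],1),'q',np.round(s['q'],2))
    return s
E
python3 - <<'E'
from h import *
st(); print(manip.grasp_offset)
for n in ('top','side','wrist'):
    im,m=snap(n,n+'0.png'); print(n,m['fx'],ray(m,320,240))
E
```

```text
pics
t 0.0 tcp [ 0.1635 -0.6025  0.2303] y [ 0.262 -0.965 -0.002] z [-0.     0.002 -1.   ] F [ 0.2 -0.2  0.2] gap 1.001 gf 0.0 q [-1.48  0.53  1.43  0.    1.18 -0.18]
0.0187
top 613.3166806414381 (array([ 0.38884716, -0.08199929,  1.66226227]), array([ 0.09373896,  0.00599299, -0.99562209]))
side 548.8308129893804 (array([ 0.29465656, -1.04558628,  0.94935381]), array([ 0.2078721 ,  0.75060022, -0.62725535]))
wrist 342.1069512877046 (array([ 0.23482735, -0.58346705,  0.37408029]), array([-0.28181161, -0.07883153, -0.95626127]))
```

View pics/top0.png

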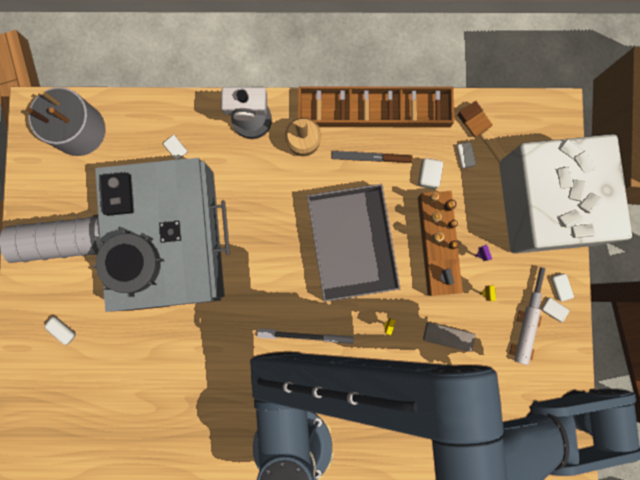

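View pics/side0.png

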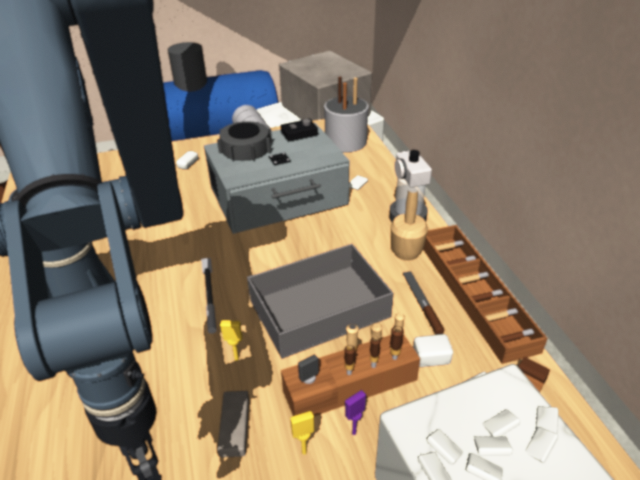

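The top view shows the extractor at left (access plate ~(170,231), front facing right), the crate at (353,243), and the block at (440,243) with the pin's dark grip at (447,276). The look-alikes are purple (485,253) and yellow (490,293), (390,327).

Run:
```python
from h import *
im=cv2.imread('pics/top0.png')
a=cv2.resize(im[140:320,80:240],None,fx=3.3,fy=3.3,interpolation=cv2.INTER_CUBIC)
b=cv2.resize(im[180:310,405:475],None,fx=4,fy=4,interpolation=cv2.INTER_CUBIC)
c=np.zeros((600,800,3),np.uint8); a=a[:594];c[:a.shape[0],:min(a.shape[1],520)]=a[:,:520]; c[:b.shape[0],520:]=b[:,:280]
cv2.imwrite('pics/crop1.png',c)
m=cams.camera_model('top')
P=lambda n,u,v,z:print(n,np.round(onz(m,u,v,z),4))
P('hole',170,231,.156);P('pin',447,276,.126);P('ftop',207,160,.15);P('fbot',217,300,.15)
for u,v in((307,193),(382,185),(399,290),(325,299)):P('crate',u,v,.08)
for u,v in((424,193),(456,190),(462,292),(429,295)):P('block',u,v,.07)
P('mallet',303,137,.1);P('handle',226,228,.125)
```

```text
hole [0.5521 0.2979 0.156 ]
pin [ 0.4439 -0.3905  0.126 ]
ftop [0.7323 0.2115 0.15  ]
fbot [0.3828 0.1793 0.15  ]
crate [ 0.661  -0.0381  0.08  ]
crate [ 0.6827 -0.2341  0.08  ]
crate [ 0.4093 -0.2758  0.08  ]
crate [ 0.3858 -0.0858  0.08  ]
block [ 0.6635 -0.3453  0.07  ]
block [ 0.6717 -0.4295  0.07  ]
block [ 0.4048 -0.4397  0.07  ]
block [ 0.3968 -0.3544  0.07  ]
mallet [ 0.8052 -0.0275  0.1   ]
handle [0.5634 0.1645 0.125 ]
```

View pics/crop1.png

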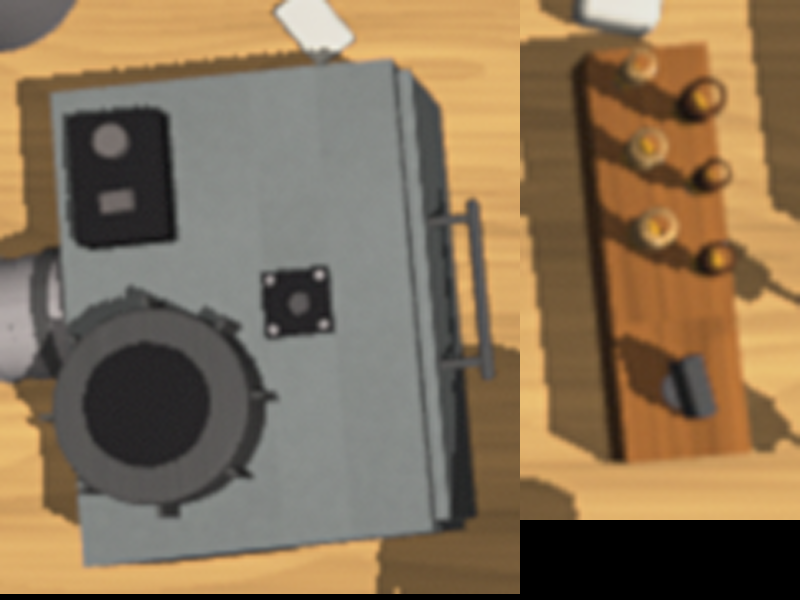

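The crop confirms the extractor yawed about 5°, with the hole at its centre plate. The pin grip's long side is about 15° off image-vertical, which already matches the gripper's closing line.

move_arm(targets=[{"dx":1,"dy":0.85},{"dx":1,"dy":0.85},{"dx":1,"dy":0.85},{"dx":1,"dy":0.85},{"dx":1,"dy":0.85},{"dx":1,"dy":0.85},{"dx":1,"dy":0.85},{"dx":1,"dy":0.85},{"dx":1,"dy":0.85},{"dx":1,"dy":0.85}], claw=100, newtons=40)

```text
schema error: expected keys dx, dy, dz, rx, ry, rz
```

Run:
```python
from h import *
st()
im,m=snap('wrist','w1.png'); print(m)
snap('top','top1.png')
```

```text
t 0.15 tcp [ 0.1635 -0.6027  0.2305] y [ 0.262 -0.965 -0.002] z [-0.     0.002 -1.   ] F [ 1.  -0.1  0.7] gap 0.997 gf 0.0 q [-1.48  0.53  1.43 -0.    1.18 -0.18]
{'fx': 342.1069512877046, 'fy': 342.1069512877046, 'cx': 318.29865342392236, 'cy': 237.75465521321993, 'extrinsics': array([[ 0.26177804, -0.96512485, -0.00250479, -0.62371133],
       [-0.9245166 , -0.25150681,  0.2863798 , -0.03681728],
       [-0.27702224, -0.07265222, -0.9581129 ,  0.38118462],
       [ 0.        ,  0.        ,  0.        ,  1.        ]])}
```

View pics/w1.png

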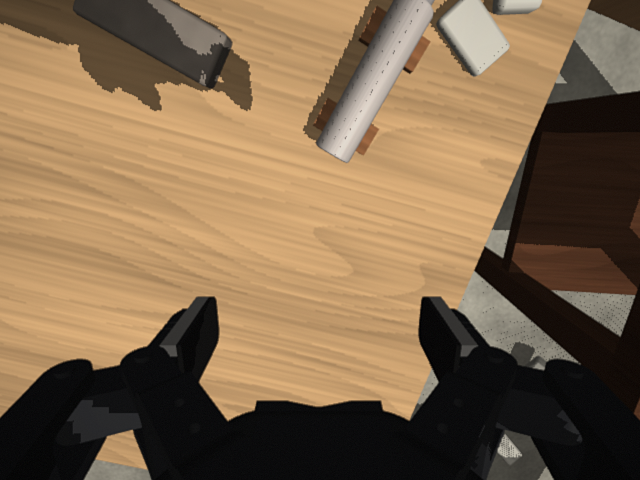

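move_arm(targets=[{"dx":1,"dy":0.85,"dz":0,"rx":0,"ry":0,"rz":0},{"dx":1,"dy":0.85,"dz":0,"rx":0,"ry":0,"rz":0},{"dx":1,"dy":0.85,"dz":0,"rx":0,"ry":0,"rz":0},{"dx":1,"dy":0.85,"dz":0,"rx":0,"ry":0,"rz":0},{"dx":1,"dy":0.85,"dz":0,"rx":0,"ry":0,"rz":0},{"dx":1,"dy":0.85,"dz":0,"rx":0,"ry":0,"rz":0},{"dx":1,"dy":0.85,"dz":0,"rx":0,"ry":0,"rz":0},{"dx":1,"dy":0.85,"dz":0,"rx":0,"ry":0,"rz":0},{"dx":1,"dy":0.85,"dz":0,"rx":0,"ry":0,"rz":0},{"dx":0.4,"dy":0.85,"dz":0,"rx":0,"ry":0,"rz":0}], claw=100, newtons=40)

```text
t: 1.5
tcp_pos: [0.3996, -0.3898, 0.2313]
tool_rot: [0.991, 0.133, 0.0, 0.0]
force: [-0.4, -0.2, -0.4]
finger_gap: 1.001
gripper_force: 0.0
```

Run:
```python
from h import *
st()
im,m=snap('wrist','w2.png')
```

```text
t 1.5 tcp [ 0.3996 -0.3898  0.2313] y [ 0.263 -0.965  0.   ] z [ 0. -0. -1.] F [-0.4 -0.2 -0.4] gap 1.001 gf 0.0 q [-0.97  0.44  1.6  -0.    1.1   0.33]
```

View pics/w2.png

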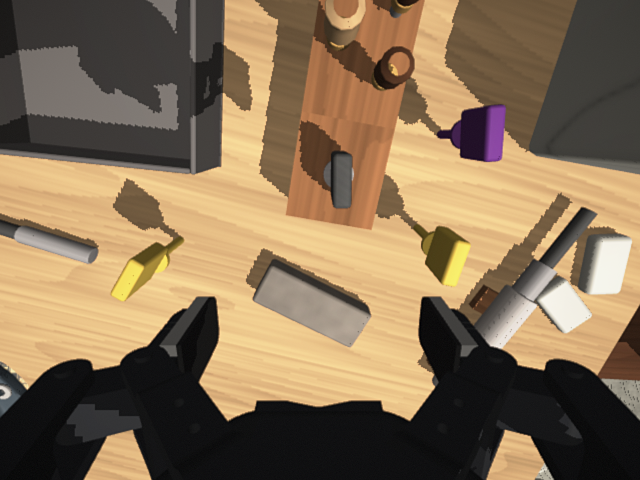

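Wrist view: the pin grip is at (341,180), its thin side level in the picture and so already aligned with the jaws. The block, chisels and look-alikes are clearly separate.

Run:
```python
from h import *
m=cams.camera_model('wrist')
im=cv2.imread('pics/w2.png')
hsv=cv2.cvtColor(im,cv2.COLOR_BGR2HSV)
k=((hsv[...,1]<70)&(hsv[...,2]<130)).astype(np.uint8)
k[:145]=0;k[215:]=0;k[:,:322]=0;k[:,360:]=0
c=max(cv2.findContours(k,0,2)[0],key=cv2.contourArea); r=cv2.minAreaRect(c); print(r)
bx=cv2.boxPoints(r);print(bx)
for p in bx: print(onz(m,*p,.126))
print(onz(m,341,178,.126),onz(m,*r[0],.126), proj(m,[.444,-.39,.126]))
# top-camera check
m2=cams.camera_model('top')
for q in bx: pass
print('block front', onz(m,288,214,.07),onz(m,371,229,.07))
```

```text
((337.5, 179.0), (56.0, 27.0), 90.0)
[[324. 151.]
 [351. 151.]
 [351. 207.]
 [324. 207.]]
[ 0.46167054 -0.37294605  0.126     ]
[ 0.46669755 -0.39130346  0.126     ]
[ 0.42828636 -0.40295177  0.126     ]
[ 0.42300642 -0.38372461  0.126     ]
[ 0.44671782 -0.38983541  0.126     ] [ 0.44536356 -0.38760277  0.126     ] [340.15731934 181.71507599]
block front [ 0.39728427 -0.35752236  0.07      ] [ 0.40382886 -0.43471611  0.07      ]
```

move_arm(targets=[{"dx":0.6,"dy":0,"dz":0,"rx":0,"ry":0,"rz":0},{"dx":0.6,"dy":0,"dz":0,"rx":0,"ry":0,"rz":0},{"dx":0.64,"dy":0,"dz":-0.5,"rx":0,"ry":0,"rz":0},{"dx":0,"dy":0,"dz":-1,"rx":0,"ry":0,"rz":0},{"dx":0,"dy":0,"dz":-1,"rx":0,"ry":0,"rz":0},{"dx":0,"dy":0,"dz":-1,"rx":0,"ry":0,"rz":0},{"dx":0,"dy":0,"dz":-1,"rx":0,"ry":0,"rz":0},{"dx":0,"dy":0,"dz":-0.85,"rx":0,"ry":0,"rz":0},{"dx":0,"dy":0,"dz":-0.5,"rx":0,"ry":0,"rz":0},{"dx":0,"dy":0,"dz":0,"rx":0,"ry":0,"rz":0}], claw=100, newtons=40)

```text
t: 2.8
tcp_pos: [0.4443, -0.3903, 0.0837]
tool_rot: [0.991, 0.132, -0.001, -0.001]
force: [0.6, 0.4, 0.2]
finger_gap: 0.999
gripper_force: 0.0
```

move_arm(targets=[{"dx":0,"dy":0,"dz":0,"rx":0,"ry":0,"rz":0},{"dx":0,"dy":0,"dz":0,"rx":0,"ry":0,"rz":0},{"dx":0,"dy":0,"dz":0,"rx":0,"ry":0,"rz":0},{"dx":0,"dy":0,"dz":0,"rx":0,"ry":0,"rz":0},{"dx":0,"dy":0,"dz":0,"rx":0,"ry":0,"rz":0},{"dx":0,"dy":0,"dz":0,"rx":0,"ry":0,"rz":0},{"dx":0,"dy":0,"dz":0,"rx":0,"ry":0,"rz":0},{"dx":0,"dy":0,"dz":0,"rx":0,"ry":0,"rz":0},{"dx":0,"dy":0,"dz":0,"rx":0,"ry":0,"rz":0},{"dx":0,"dy":0,"dz":0,"rx":0,"ry":0,"rz":0}], claw=0, newtons=60)

```text
t: 4.05
tcp_pos: [0.445, -0.3913, 0.0857]
tool_rot: [0.991, 0.132, 0.0, 0.001]
force: [-0.2, -0.6, 4.6]
finger_gap: 0.16
gripper_force: 58.8
```

Run:
```python
from h import *
st()
im,m=snap('wrist','w3.png')
```

```text
t 4.05 tcp [ 0.445  -0.3913  0.0857] y [ 0.262 -0.965  0.002] z [ 0.001 -0.001 -1.   ] F [-0.2 -0.6  4.6] gap 0.16 gf 58.8 q [-0.91  0.68  1.63 -0.    0.83  0.4 ]
```

View pics/w3.png

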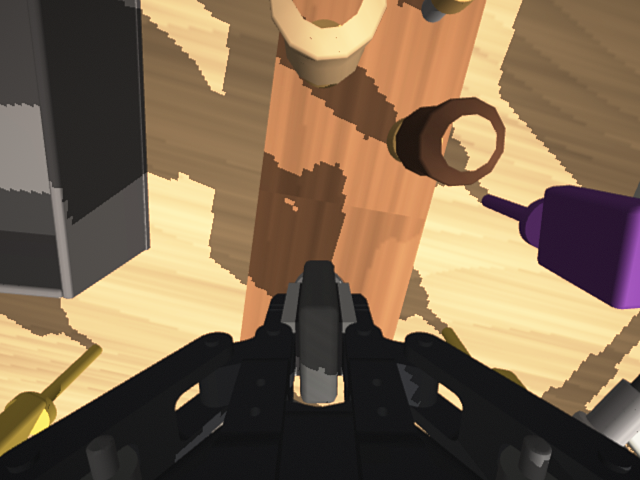

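The pin is gripped squarely (gap 13.6 mm, grip visible between the pads at (320,330)). I'll lift it and carry it over.

move_arm(targets=[{"dx":0,"dy":0,"dz":0.4,"rx":0,"ry":0,"rz":0},{"dx":0,"dy":0,"dz":0.7,"rx":0,"ry":0,"rz":0},{"dx":0,"dy":0,"dz":0.7,"rx":0,"ry":0,"rz":0},{"dx":0,"dy":0,"dz":0.8,"rx":0,"ry":0,"rz":0},{"dx":0,"dy":0,"dz":0.8,"rx":0,"ry":0,"rz":0},{"dx":0,"dy":0,"dz":0.8,"rx":0,"ry":0,"rz":0},{"dx":0,"dy":0,"dz":0.8,"rx":0,"ry":0,"rz":0},{"dx":0,"dy":0,"dz":0.8,"rx":0,"ry":0,"rz":0},{"dx":0,"dy":0,"dz":0.8,"rx":0,"ry":0,"rz":0},{"dx":0,"dy":0,"dz":0.8,"rx":0,"ry":0,"rz":0}])

```text
t: 5.35
tcp_pos: [0.4438, -0.389, 0.2716]
tool_rot: [0.991, 0.132, -0.0, -0.001]
force: [-0.2, -0.3, -1.0]
finger_gap: 0.158
gripper_force: 59.2
```

move_arm(targets=[{"dx":0.14,"dy":0.9,"dz":0,"rx":0,"ry":0,"rz":0.11},{"dx":0.14,"dy":1,"dz":0,"rx":0,"ry":0,"rz":0.11},{"dx":0.14,"dy":1,"dz":0,"rx":0,"ry":0,"rz":0.11},{"dx":0.14,"dy":1,"dz":0,"rx":0,"ry":0,"rz":0.11},{"dx":0.14,"dy":1,"dz":0,"rx":0,"ry":0,"rz":0.11},{"dx":0.14,"dy":1,"dz":0,"rx":0,"ry":0,"rz":0.11},{"dx":0.14,"dy":1,"dz":0,"rx":0,"ry":0,"rz":0.11},{"dx":0.14,"dy":1,"dz":0,"rx":0,"ry":0,"rz":0.11},{"dx":0.14,"dy":1,"dz":0,"rx":0,"ry":0,"rz":0.11},{"dx":0.14,"dy":1,"dz":0,"rx":0,"ry":0,"rz":0.11}])

```text
t: 6.6
tcp_pos: [0.4793, -0.1409, 0.2698]
tool_rot: [0.912, 0.41, -0.0, -0.0]
force: [-0.4, 0.8, -1.7]
finger_gap: 0.151
gripper_force: 59.2
```

move_arm(targets=[{"dx":0.14,"dy":1,"dz":0,"rx":0,"ry":0,"rz":0.11},{"dx":0.14,"dy":1,"dz":0,"rx":0,"ry":0,"rz":0.11},{"dx":0.14,"dy":1,"dz":0,"rx":0,"ry":0,"rz":0.11},{"dx":0.14,"dy":1,"dz":0,"rx":0,"ry":0,"rz":0.11},{"dx":0.14,"dy":1,"dz":0,"rx":0,"ry":0,"rz":0.11},{"dx":0.14,"dy":1,"dz":0,"rx":0,"ry":0,"rz":0.11},{"dx":0.14,"dy":1,"dz":0,"rx":0,"ry":0,"rz":0.11},{"dx":0.14,"dy":1,"dz":0,"rx":0,"ry":0,"rz":0.11},{"dx":0.14,"dy":1,"dz":0,"rx":0,"ry":0,"rz":0.11},{"dx":0.14,"dy":1,"dz":0,"rx":0,"ry":0,"rz":0.11}])

```text
t: 7.85
tcp_pos: [0.5136, 0.1088, 0.2697]
tool_rot: [0.758, 0.652, -0.0, -0.0]
force: [-0.6, -0.1, -1.2]
finger_gap: 0.157
gripper_force: 59.2
```

move_arm(targets=[{"dx":0.14,"dy":1,"dz":0,"rx":0,"ry":0,"rz":0.11},{"dx":0.14,"dy":1,"dz":0,"rx":0,"ry":0,"rz":0.11},{"dx":0.14,"dy":1,"dz":0,"rx":0,"ry":0,"rz":0.11},{"dx":0.14,"dy":1,"dz":0,"rx":0,"ry":0,"rz":0.11},{"dx":0.14,"dy":1,"dz":0,"rx":0,"ry":0,"rz":0.11},{"dx":0.14,"dy":0.9,"dz":0,"rx":0,"ry":0,"rz":0.11},{"dx":0.14,"dy":0.8,"dz":0,"rx":0,"ry":0,"rz":0.11},{"dx":0.14,"dy":0.5,"dz":0,"rx":0,"ry":0,"rz":0.11},{"dx":0.1,"dy":0.3,"dz":0,"rx":0,"ry":0,"rz":0.11},{"dx":0,"dy":0,"dz":0,"rx":0,"ry":0,"rz":0.11}])

```text
t: 9.1
tcp_pos: [0.5451, 0.2955, 0.2698]
tool_rot: [0.541, 0.841, -0.0, -0.0]
force: [-0.1, 0.6, -0.8]
finger_gap: 0.158
gripper_force: 59.2
```

Run:
```python
from h import *
s=st()
im,m=snap('wrist','w4.png'); c,_=ray(m,320,240); print(c)
for p in ([.5505,.2965,.156],np.array(s['tcp_pos'])-[0,0,.0757]): print(proj(m,p))
```

```text
t 9.1 tcp [0.5451 0.2955 0.2698] y [ 0.91   0.414 -0.   ] z [-0. -0. -1.] F [-0.1  0.6 -0.8] gap 0.158 gf 59.2 q [ 0.32  0.48  1.4   0.    1.26 -0.11]
[0.51539247 0.36233901 0.41342427]
[324.02493868 234.52547738]
[317.05948822 248.37337638]
```

View pics/w4.png

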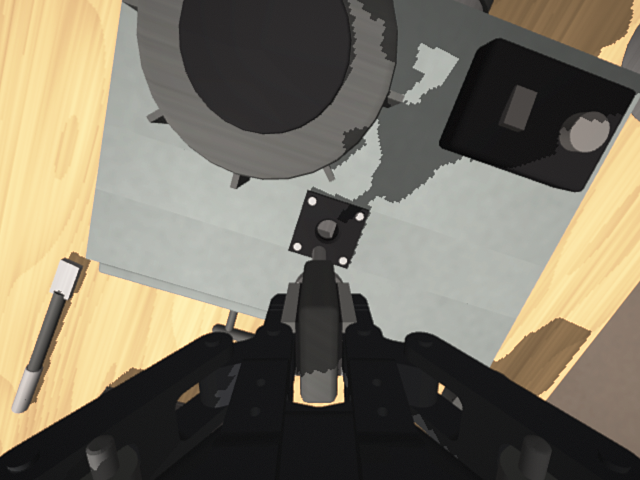

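Hole mouth at (327,230), with the plate screws centred on (328,231). The pin tip shows at (319,249), just short of the hole.

Run:
```python
from h import *
m=cams.camera_model('wrist')
print(onz(m,327,230,.156),onz(m,328,231.2,.156)); print('tip',onz(m,319,250,.194))
im=cv2.imread('pics/w4.png')
cv2.imwrite('pics/w4c.png',cv2.resize(im[180:280,260:390],None,fx=6,fy=6,interpolation=cv2.INTER_CUBIC))
```

```text
[0.55093678 0.30046739 0.156     ] [0.55205679 0.2999095  0.156     ]
tip [0.54665193 0.29458195 0.194     ]
```

View pics/w4c.png

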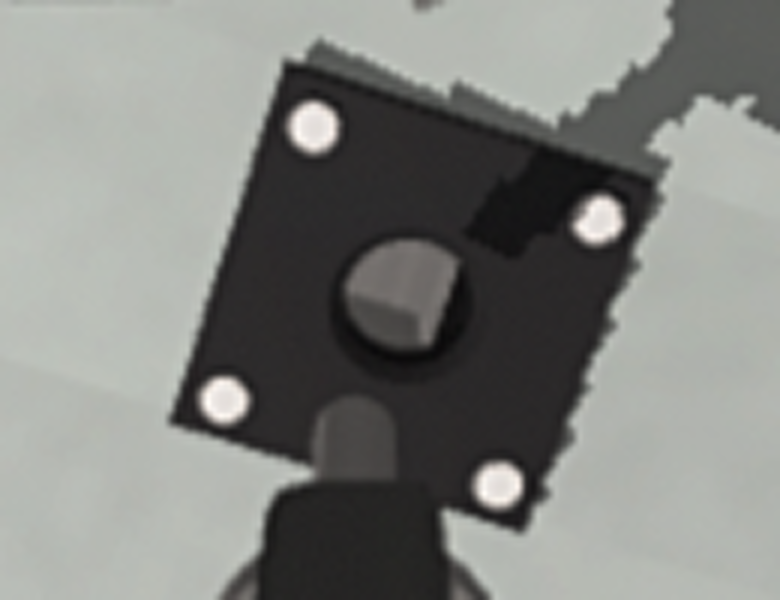

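Run:
```python
from h import *
m=cams.camera_model('wrist')
h=onz(m,327.1,231.5,.156);t=onz(m,319.2,252,.194);print(h,t,(h-t)/.025)
```

```text
[0.55151948 0.29939768 0.156     ] [0.54736907 0.29333631 0.194     ] [ 0.1660164   0.24245488 -1.52      ]
```

move_arm(targets=[{"dx":0.16,"dy":0.23,"dz":0,"rx":0,"ry":0,"rz":0},{"dx":0,"dy":0,"dz":0,"rx":0,"ry":0,"rz":0},{"dx":0,"dy":0,"dz":-0.4,"rx":0,"ry":0,"rz":0},{"dx":0,"dy":0,"dz":-0.5,"rx":0,"ry":0,"rz":0},{"dx":0,"dy":0,"dz":-0.5,"rx":0,"ry":0,"rz":0},{"dx":0,"dy":0,"dz":-0.4,"rx":0,"ry":0,"rz":0},{"dx":0,"dy":0,"dz":-0.3,"rx":0,"ry":0,"rz":0},{"dx":0,"dy":0,"dz":-0.3,"rx":0,"ry":0,"rz":0},{"dx":0,"dy":0,"dz":-0.3,"rx":0,"ry":0,"rz":0},{"dx":0,"dy":0,"dz":-0.3,"rx":0,"ry":0,"rz":0}])

```text
t: 10.4
tcp_pos: [0.5492, 0.3001, 0.1948]
tool_rot: [0.543, 0.839, 0.0, 0.0]
force: [0.0, -0.3, -0.9]
finger_gap: 0.157
gripper_force: 59.2
```

move_arm(targets=[{"dx":0,"dy":0,"dz":-0.2,"rx":0,"ry":0,"rz":0},{"dx":0,"dy":0,"dz":-0.2,"rx":0,"ry":0,"rz":0},{"dx":0,"dy":0,"dz":-0.1,"rx":0,"ry":0,"rz":0},{"dx":0,"dy":0,"dz":-0.1,"rx":0,"ry":0,"rz":0},{"dx":0,"dy":0,"dz":-0.1,"rx":0,"ry":0,"rz":0},{"dx":0,"dy":0,"dz":-0.1,"rx":0,"ry":0,"rz":0},{"dx":0,"dy":0,"dz":-0.05,"rx":0,"ry":0,"rz":0},{"dx":0,"dy":0,"dz":0,"rx":0,"ry":0,"rz":0},{"dx":0,"dy":0,"dz":0,"rx":0,"ry":0,"rz":0},{"dx":0,"dy":0,"dz":0,"rx":0,"ry":0,"rz":0}])

```text
t: 11.65
tcp_pos: [0.5503, 0.3, 0.1756]
tool_rot: [0.543, 0.84, 0.001, 0.001]
force: [-0.3, -0.8, 4.9]
finger_gap: 0.154
gripper_force: 60.2
```

Run:
```python
from h import *
s=st()
im,m=snap('top','top2.png'); a=cv2.imread('pics/top0.png')
im2,m2=snap('wrist','w5.png')
c=np.hstack([cv2.resize(im[140:320,80:420,::-1],None,fx=1.4,fy=1.4),cv2.resize(im2[:,:,::-1],(320,240))[:252]] ) if 0 else None
v=np.vstack([im[140:320,80:420,::-1]]);cv2.imwrite('pics/c2.png',cv2.resize(v,None,fx=2.2,fy=2.2,interpolation=cv2.INTER_CUBIC))
```

```text
t 11.65 tcp [0.5503 0.3    0.1756] y [0.912 0.41  0.003] z [ 0.003  0.    -1.   ] F [-0.3 -0.8  4.9] gap 0.154 gf 60.2 q [ 0.32  0.59  1.48 -0.    1.06 -0.1 ]
```

View pics/c2.png

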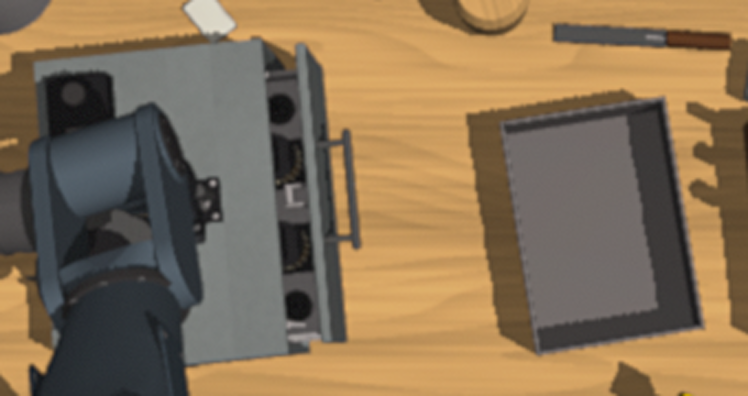

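The drawer has sprung out about 4 cm. Cartridges are visible around (290,158) and (297,245) in the crop, and the spigots at both ends, (280,108) and (297,305), look bare. I'll return the pin first by the same path in reverse.

move_arm(targets=[{"dx":0,"dy":0,"dz":0.2,"rx":0,"ry":0,"rz":0},{"dx":0,"dy":0,"dz":0.4,"rx":0,"ry":0,"rz":0},{"dx":0,"dy":0,"dz":0.5,"rx":0,"ry":0,"rz":0},{"dx":0,"dy":0,"dz":0.6,"rx":0,"ry":0,"rz":0},{"dx":0,"dy":0,"dz":0.7,"rx":0,"ry":0,"rz":0},{"dx":0,"dy":0,"dz":0.7,"rx":0,"ry":0,"rz":0},{"dx":0,"dy":-0.2,"dz":0.5,"rx":0,"ry":0,"rz":0},{"dx":-0.14,"dy":-0.6,"dz":0.25,"rx":0,"ry":0,"rz":-0.11},{"dx":-0.14,"dy":-0.9,"dz":0,"rx":0,"ry":0,"rz":-0.11},{"dx":-0.14,"dy":-1,"dz":0,"rx":0,"ry":0,"rz":-0.11}])

```text
t: 13.0
tcp_pos: [0.5375, 0.2305, 0.2694]
tool_rot: [0.615, 0.788, -0.001, -0.0]
force: [-0.4, -1.0, -1.2]
finger_gap: 0.157
gripper_force: 59.2
```

move_arm(targets=[{"dx":-0.14,"dy":-1,"dz":0,"rx":0,"ry":0,"rz":-0.11},{"dx":-0.14,"dy":-1,"dz":0,"rx":0,"ry":0,"rz":-0.11},{"dx":-0.14,"dy":-1,"dz":0,"rx":0,"ry":0,"rz":-0.11},{"dx":-0.14,"dy":-1,"dz":0,"rx":0,"ry":0,"rz":-0.11},{"dx":-0.14,"dy":-1,"dz":0,"rx":0,"ry":0,"rz":-0.11},{"dx":-0.14,"dy":-1,"dz":0,"rx":0,"ry":0,"rz":-0.11},{"dx":-0.14,"dy":-1,"dz":0,"rx":0,"ry":0,"rz":-0.11},{"dx":-0.14,"dy":-1,"dz":0,"rx":0,"ry":0,"rz":-0.11},{"dx":-0.14,"dy":-1,"dz":0,"rx":0,"ry":0,"rz":-0.11},{"dx":-0.14,"dy":-1,"dz":0,"rx":0,"ry":0,"rz":-0.11}])

```text
t: 14.25
tcp_pos: [0.5018, -0.0193, 0.2693]
tool_rot: [0.814, 0.581, -0.001, -0.001]
force: [0.6, -0.2, -0.6]
finger_gap: 0.157
gripper_force: 59.2
```

move_arm(targets=[{"dx":-0.14,"dy":-1,"dz":0,"rx":0,"ry":0,"rz":-0.11},{"dx":-0.14,"dy":-1,"dz":0,"rx":0,"ry":0,"rz":-0.11},{"dx":-0.14,"dy":-1,"dz":0,"rx":0,"ry":0,"rz":-0.11},{"dx":-0.14,"dy":-1,"dz":0,"rx":0,"ry":0,"rz":-0.11},{"dx":-0.14,"dy":-1,"dz":0,"rx":0,"ry":0,"rz":-0.11},{"dx":-0.14,"dy":-1,"dz":0,"rx":0,"ry":0,"rz":-0.11},{"dx":-0.14,"dy":-1,"dz":0,"rx":0,"ry":0,"rz":-0.11},{"dx":-0.14,"dy":-1,"dz":0,"rx":0,"ry":0,"rz":-0.11},{"dx":-0.14,"dy":-1,"dz":0,"rx":0,"ry":0,"rz":-0.11},{"dx":-0.14,"dy":-1,"dz":0,"rx":0,"ry":0,"rz":-0.11}])

```text
t: 15.5
tcp_pos: [0.4665, -0.2685, 0.2693]
tool_rot: [0.946, 0.325, -0.001, -0.001]
force: [0.3, 0.3, -1.6]
finger_gap: 0.156
gripper_force: 59.2
```

move_arm(targets=[{"dx":-0.14,"dy":-1,"dz":0,"rx":0,"ry":0,"rz":-0.11},{"dx":-0.14,"dy":-1,"dz":0,"rx":0,"ry":0,"rz":-0.11},{"dx":-0.14,"dy":-1,"dz":0,"rx":0,"ry":0,"rz":-0.11},{"dx":-0.14,"dy":-0.9,"dz":0,"rx":0,"ry":0,"rz":-0.11},{"dx":-0.14,"dy":-0.7,"dz":0,"rx":0,"ry":0,"rz":-0.11},{"dx":-0.14,"dy":-0.33,"dz":0,"rx":0,"ry":0,"rz":-0.11},{"dx":-0.12,"dy":0,"dz":0,"rx":0,"ry":0,"rz":-0.11},{"dx":0,"dy":0,"dz":0,"rx":0,"ry":0,"rz":0},{"dx":0,"dy":0,"dz":0,"rx":0,"ry":0,"rz":0},{"dx":0,"dy":0,"dz":0,"rx":0,"ry":0,"rz":0}])

```text
t: 16.75
tcp_pos: [0.4448, -0.3906, 0.2701]
tool_rot: [0.991, 0.132, 0.0, 0.0]
force: [-0.4, 0.1, -1.2]
finger_gap: 0.154
gripper_force: 59.2
```

Run:
```python
from h import *
s=st()
im,m=snap('wrist','w6.png')
im=im[:,:,::-1]
m4=None
a=cv2.imread('pics/w4.png')
u=np.hstack([cv2.resize(im[150:330,235:415],(400,400)),cv2.resize(a[150:330,235:415],(400,400))])
cv2.imwrite('pics/c3.png',u)
print(onz(m,319.2,252,.194), proj(m,[.446,-.390,.07]))
```

```text
t 16.75 tcp [ 0.4448 -0.3906  0.2701] y [ 0.262 -0.965  0.   ] z [ 0. -0. -1.] F [-0.4  0.1 -1.2] gap 0.154 gf 59.2 q [-0.91  0.44  1.47  0.    1.23  0.4 ]
[ 0.44294986 -0.39145286  0.194     ] [318.40958147 209.36363287]
```

View pics/c3.png

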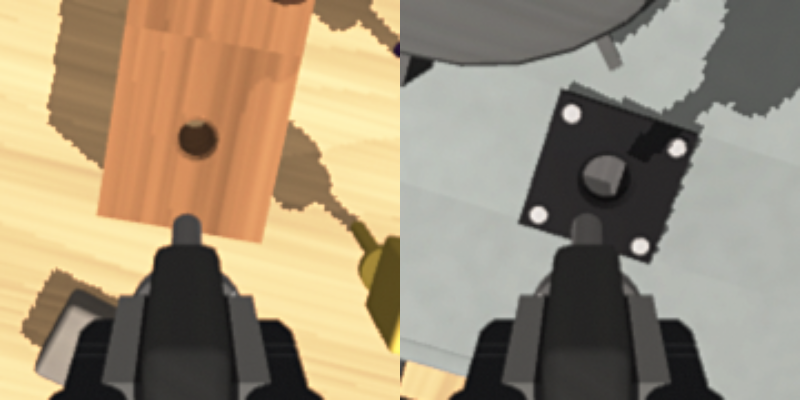

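The pin is unchanged in the grip. The block hole shows at crop (198,138), which is about (324,212) in the image, free and slightly offset from the tip.

Run:
```python
from h import *
m=cams.camera_model('wrist')
h=onz(m,324.1,212.4,.07);t=onz(m,319.2,252,.194);print(h,t,(h-t)/.025)
```

```text
[ 0.44446292 -0.39646138  0.07      ] [ 0.44294264 -0.39144567  0.194     ] [ 0.06081112 -0.20062855 -4.96      ]
```

move_arm(targets=[{"dx":0.03,"dy":-0.1,"dz":-0.5,"rx":0,"ry":0,"rz":0},{"dx":0,"dy":0,"dz":-0.8,"rx":0,"ry":0,"rz":0},{"dx":0,"dy":0,"dz":-0.9,"rx":0,"ry":0,"rz":0},{"dx":0,"dy":0,"dz":-0.9,"rx":0,"ry":0,"rz":0},{"dx":0,"dy":0,"dz":-0.8,"rx":0,"ry":0,"rz":0},{"dx":0,"dy":0,"dz":-0.6,"rx":0,"ry":0,"rz":0},{"dx":0,"dy":0,"dz":-0.4,"rx":0,"ry":0,"rz":0},{"dx":0,"dy":0,"dz":-0.2,"rx":0,"ry":0,"rz":0},{"dx":0,"dy":0,"dz":-0.2,"rx":0,"ry":0,"rz":0},{"dx":0,"dy":0,"dz":0,"rx":0,"ry":0,"rz":0}])

```text
t: 18.05
tcp_pos: [0.4454, -0.3932, 0.1376]
tool_rot: [0.991, 0.132, 0.0, 0.0]
force: [-0.0, -0.6, -1.9]
finger_gap: 0.156
gripper_force: 59.2
```

move_arm(targets=[{"dx":0,"dy":0,"dz":-0.3,"rx":0,"ry":0,"rz":0},{"dx":0,"dy":0,"dz":-0.4,"rx":0,"ry":0,"rz":0},{"dx":0,"dy":0,"dz":-0.4,"rx":0,"ry":0,"rz":0},{"dx":0,"dy":0,"dz":-0.4,"rx":0,"ry":0,"rz":0},{"dx":0,"dy":0,"dz":-0.3,"rx":0,"ry":0,"rz":0},{"dx":0,"dy":0,"dz":-0.15,"rx":0,"ry":0,"rz":0},{"dx":0,"dy":0,"dz":-0.1,"rx":0,"ry":0,"rz":0},{"dx":0,"dy":0,"dz":-0.05,"rx":0,"ry":0,"rz":0},{"dx":0,"dy":0,"dz":0,"rx":0,"ry":0,"rz":0},{"dx":0,"dy":0,"dz":0,"rx":0,"ry":0,"rz":0}])

```text
t: 19.3
tcp_pos: [0.4454, -0.3933, 0.0857]
tool_rot: [0.991, 0.132, 0.0, 0.0]
force: [-1.3, 0.8, 4.0]
finger_gap: 0.158
gripper_force: 59.9
```

move_arm(targets=[{"dx":0,"dy":0,"dz":0,"rx":0,"ry":0,"rz":0},{"dx":0,"dy":0,"dz":0,"rx":0,"ry":0,"rz":0},{"dx":0,"dy":0,"dz":0,"rx":0,"ry":0,"rz":0},{"dx":0,"dy":0,"dz":0,"rx":0,"ry":0,"rz":0},{"dx":0,"dy":0,"dz":0,"rx":0,"ry":0,"rz":0},{"dx":0,"dy":0,"dz":0.4,"rx":0,"ry":0,"rz":0},{"dx":0,"dy":0,"dz":0.8,"rx":0,"ry":0,"rz":0},{"dx":0,"dy":0,"dz":1,"rx":0,"ry":0,"rz":0},{"dx":0,"dy":0,"dz":1,"rx":0,"ry":0,"rz":0},{"dx":0,"dy":0,"dz":1,"rx":0,"ry":0,"rz":0}], claw=80)

```text
t: 20.55
tcp_pos: [0.4454, -0.3932, 0.1916]
tool_rot: [0.991, 0.132, 0.0, 0.0]
force: [0.1, 0.1, 0.5]
finger_gap: 0.802
gripper_force: 0.0
```

move_arm(targets=[{"dx":0.1,"dy":0,"dz":1,"rx":0,"ry":0,"rz":-0.05},{"dx":0.2,"dy":0.5,"dz":0.8,"rx":0,"ry":0,"rz":-0.05},{"dx":0.2,"dy":1,"dz":0,"rx":0,"ry":0,"rz":-0.05},{"dx":0.2,"dy":1,"dz":0,"rx":0,"ry":0,"rz":-0.05},{"dx":0.2,"dy":1,"dz":0,"rx":0,"ry":0,"rz":-0.05},{"dx":0.2,"dy":1,"dz":0,"rx":0,"ry":0,"rz":-0.05},{"dx":0.2,"dy":1,"dz":0,"rx":0,"ry":0,"rz":-0.03},{"dx":0.2,"dy":1,"dz":0,"rx":0,"ry":0,"rz":0},{"dx":0.2,"dy":1,"dz":0,"rx":0,"ry":0,"rz":0},{"dx":0.2,"dy":1,"dz":0,"rx":0,"ry":0,"rz":0}], claw=30)

```text
t: 21.8
tcp_pos: [0.493, -0.1799, 0.2359]
tool_rot: [0.999, 0.046, 0.0, 0.0]
force: [0.0, 0.5, 0.3]
finger_gap: 0.3
gripper_force: 0.0
```

move_arm(targets=[{"dx":0.3,"dy":1,"dz":0,"rx":0,"ry":0,"rz":0},{"dx":0.3,"dy":1,"dz":0,"rx":0,"ry":0,"rz":0},{"dx":0.3,"dy":1,"dz":0,"rx":0,"ry":0,"rz":0},{"dx":0.3,"dy":1,"dz":0,"rx":0,"ry":0,"rz":0},{"dx":0.3,"dy":1,"dz":0,"rx":0,"ry":0,"rz":0},{"dx":0.3,"dy":1,"dz":0,"rx":0,"ry":0,"rz":0},{"dx":0.3,"dy":1,"dz":0,"rx":0,"ry":0,"rz":0},{"dx":0.3,"dy":1,"dz":0,"rx":0,"ry":0,"rz":0},{"dx":0.3,"dy":0.7,"dz":0,"rx":0,"ry":0,"rz":0},{"dx":0.2,"dy":0.2,"dz":0,"rx":0,"ry":0,"rz":0}])

```text
t: 23.05
tcp_pos: [0.5657, 0.0426, 0.2355]
tool_rot: [0.999, 0.047, 0.0, 0.0]
force: [0.8, 0.6, -0.4]
finger_gap: 0.303
gripper_force: 0.0
```

Run:
```python
from h import *
s=st()
im,m=snap('top','top3.png'); im2,m2=snap('wrist','w7.png')
P=lambda u,v,z:print(np.round(onz(m,u,v,z),4))
P(238.2,200,.125);P(241.8,251.4,.125)
im=im[:,:,::-1]; a=cv2.resize(im[180:310,405:475],(140,260),interpolation=cv2.INTER_CUBIC)
v=im2[:,:,::-1].copy(); v[:260,:140]=a; cv2.imwrite('pics/c4.png',v)
```

```text
t 23.05 tcp [0.5657 0.0426 0.2355] y [ 0.093 -0.996  0.   ] z [ 0.001 -0.    -1.   ] F [ 0.8  0.6 -0.4] gap 0.303 gf 0.0 q [-0.12  0.44  1.58 -0.    1.12  1.36]
[0.6349 0.135  0.125 ]
[0.5043 0.1237 0.125 ]
```

View pics/c4.png

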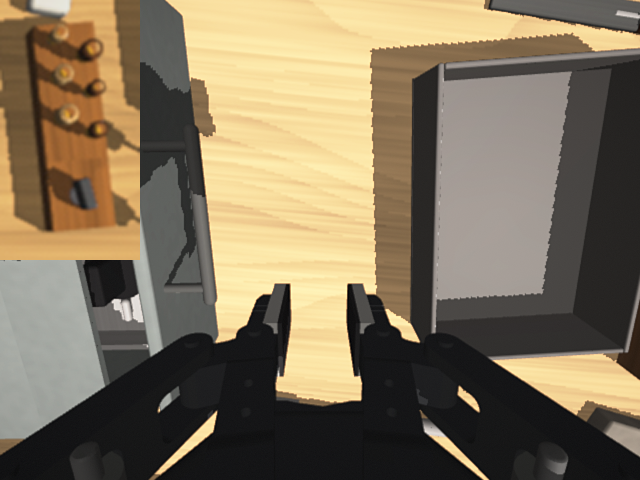

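Inset shows the pin home in the block. The handle bar runs from (190,128) to (210,302) in the wrist view, and the crate is unmoved.

Run:
```python
from h import *
m=cams.camera_model('wrist')
for p in ([.6349,.135,.125],[.5043,.1237,.125]): print(proj(m,p))
print(onz(m,210,302,.125),onz(m,190,128,.125))
```

```text
[196.86668992 130.35885454]
[212.10972593 298.30566832]
[0.5007847  0.12541051 0.125     ] [0.63604974 0.13982133 0.125     ]
```

move_arm(targets=[{"dx":0.03,"dy":0.4,"dz":0,"rx":0.1,"ry":0.01,"rz":0},{"dx":0.03,"dy":0.5,"dz":0,"rx":0.1,"ry":0.01,"rz":0},{"dx":0.03,"dy":0.5,"dz":-0.2,"rx":0.1,"ry":0.01,"rz":0},{"dx":0.03,"dy":0.5,"dz":-0.3,"rx":0.1,"ry":0.01,"rz":0},{"dx":0.03,"dy":0.5,"dz":-0.4,"rx":0.1,"ry":0,"rz":0},{"dx":0,"dy":0.5,"dz":-0.5,"rx":0,"ry":0,"rz":0},{"dx":0,"dy":0,"dz":-0.4,"rx":0,"ry":0,"rz":0},{"dx":0,"dy":0,"dz":-0.4,"rx":0,"ry":0,"rz":0},{"dx":0,"dy":0,"dz":0,"rx":0,"ry":0,"rz":0},{"dx":0,"dy":0,"dz":0,"rx":0,"ry":0,"rz":0}], claw=30)

```text
t: 24.4
tcp_pos: [0.5694, 0.1142, 0.1803]
tool_rot: [0.99, 0.046, -0.004, -0.131]
force: [0.4, -0.5, -0.6]
finger_gap: 0.301
gripper_force: 0.0
```

move_arm(targets=[{"dx":0,"dy":0.1,"dz":-0.4,"rx":0,"ry":0,"rz":0},{"dx":0,"dy":0.13,"dz":-0.45,"rx":0,"ry":0,"rz":0},{"dx":0,"dy":0.13,"dz":-0.45,"rx":0,"ry":0,"rz":0},{"dx":0,"dy":0.13,"dz":-0.45,"rx":0,"ry":0,"rz":0},{"dx":0,"dy":0.13,"dz":-0.4,"rx":0,"ry":0,"rz":0},{"dx":0,"dy":0.13,"dz":-0.4,"rx":0,"ry":0,"rz":0},{"dx":0,"dy":0,"dz":0,"rx":0,"ry":0,"rz":0},{"dx":0,"dy":0,"dz":0,"rx":0,"ry":0,"rz":0},{"dx":0,"dy":0,"dz":0,"rx":0,"ry":0,"rz":0},{"dx":0,"dy":0,"dz":0,"rx":0,"ry":0,"rz":0}])

```text
t: 25.65
tcp_pos: [0.5694, 0.1329, 0.1167]
tool_rot: [0.99, 0.046, -0.004, -0.131]
force: [0.4, -0.7, -0.5]
finger_gap: 0.301
gripper_force: 0.0
```

move_arm(targets=[{"dx":0,"dy":0,"dz":0,"rx":0,"ry":0,"rz":0},{"dx":0,"dy":0,"dz":0,"rx":0,"ry":0,"rz":0},{"dx":0,"dy":0,"dz":0,"rx":0,"ry":0,"rz":0},{"dx":0,"dy":0,"dz":0,"rx":0,"ry":0,"rz":0},{"dx":0,"dy":0,"dz":0,"rx":0,"ry":0,"rz":0},{"dx":0,"dy":0,"dz":0,"rx":0,"ry":0,"rz":0},{"dx":0,"dy":0,"dz":0,"rx":0,"ry":0,"rz":0},{"dx":0,"dy":0,"dz":0,"rx":0,"ry":0,"rz":0},{"dx":0,"dy":0,"dz":0,"rx":0,"ry":0,"rz":0},{"dx":0,"dy":0,"dz":0,"rx":0,"ry":0,"rz":0}], claw=0, newtons=30)

```text
t: 26.9
tcp_pos: [0.5693, 0.1333, 0.1169]
tool_rot: [0.99, 0.046, -0.004, -0.131]
force: [-1.6, 1.6, 6.5]
finger_gap: 0.11
gripper_force: 29.8
```

move_arm(targets=[{"dx":0.02,"dy":-0.2,"dz":0,"rx":0,"ry":0,"rz":0},{"dx":0.04,"dy":-0.5,"dz":0,"rx":0,"ry":0,"rz":0},{"dx":0.05,"dy":-0.6,"dz":0,"rx":0,"ry":0,"rz":0},{"dx":0.05,"dy":-0.6,"dz":0,"rx":0,"ry":0,"rz":0},{"dx":0.05,"dy":-0.6,"dz":0,"rx":0,"ry":0,"rz":0},{"dx":0.05,"dy":-0.6,"dz":0,"rx":0,"ry":0,"rz":0},{"dx":0.05,"dy":-0.5,"dz":0,"rx":0,"ry":0,"rz":0},{"dx":0.03,"dy":-0.3,"dz":0,"rx":0,"ry":0,"rz":0},{"dx":0.01,"dy":-0.1,"dz":0,"rx":0,"ry":0,"rz":0},{"dx":0,"dy":0,"dz":0,"rx":0,"ry":0,"rz":0}])

```text
t: 28.15
tcp_pos: [0.5803, 0.0318, 0.1169]
tool_rot: [0.99, 0.046, -0.002, -0.13]
force: [5.2, -0.1, 4.8]
finger_gap: 0.113
gripper_force: 29.9
```

move_arm(targets=[{"dx":-0.05,"dy":-0.1,"dz":0,"rx":0,"ry":0,"rz":0},{"dx":0,"dy":-0.1,"dz":0,"rx":0,"ry":0,"rz":0},{"dx":0,"dy":-0.1,"dz":0,"rx":0,"ry":0,"rz":0},{"dx":0,"dy":-0.1,"dz":0,"rx":0,"ry":0,"rz":0},{"dx":0,"dy":0,"dz":0,"rx":0,"ry":0,"rz":0},{"dx":0,"dy":0,"dz":0,"rx":0,"ry":0,"rz":0},{"dx":0,"dy":0,"dz":0,"rx":0,"ry":0,"rz":0},{"dx":0,"dy":0,"dz":0,"rx":0,"ry":0,"rz":0},{"dx":0,"dy":0,"dz":0,"rx":0,"ry":0,"rz":0},{"dx":0,"dy":0,"dz":0,"rx":0,"ry":0,"rz":0}])

```text
t: 29.4
tcp_pos: [0.5801, 0.0315, 0.1169]
tool_rot: [0.989, 0.043, -0.001, -0.138]
force: [14.7, 28.7, -2.8]
finger_gap: 0.109
gripper_force: 29.2
```

Run:
```python
from h import *
s=st()
im,m=snap('top','top4.png')
cv2.imwrite('pics/c5.png',cv2.resize(im[130:320,140:420,::-1],None,fx=2.8,fy=2.8,interpolation=cv2.INTER_CUBIC))
```

```text
t 29.4 tcp [0.5801 0.0315 0.1169] y [ 0.086 -0.958 -0.273] z [-0.014  0.273 -0.962] F [14.7 28.7 -2.8] gap 0.109 gf 29.2 q [-0.27  0.64  1.64  0.32  0.97  1.01]
```

The drawer is at its stop (28 N). I'll relax, open, withdraw and look.

move_arm(targets=[{"dx":0,"dy":0.3,"dz":0,"rx":0,"ry":0,"rz":0},{"dx":0,"dy":0.1,"dz":0,"rx":0,"ry":0,"rz":0},{"dx":0,"dy":0,"dz":0,"rx":0,"ry":0,"rz":0},{"dx":0,"dy":0,"dz":0,"rx":0,"ry":0,"rz":0},{"dx":0,"dy":-0.08,"dz":0.3,"rx":0,"ry":0,"rz":0},{"dx":0,"dy":-0.12,"dz":0.4,"rx":0,"ry":0,"rz":0},{"dx":0,"dy":-0.2,"dz":0.8,"rx":0,"ry":0,"rz":0},{"dx":0,"dy":-0.2,"dz":0.8,"rx":0,"ry":0,"rz":0},{"dx":0,"dy":-0.2,"dz":0.8,"rx":0,"ry":0,"rz":0},{"dx":0,"dy":0,"dz":0.8,"rx":0,"ry":0,"rz":0}], claw=30)

```text
t: 30.7
tcp_pos: [0.5768, 0.0122, 0.2154]
tool_rot: [0.99, 0.046, -0.004, -0.13]
force: [0.7, 0.5, 0.7]
finger_gap: 0.303
gripper_force: 0.0
```

move_arm(targets=[{"dx":-0.5,"dy":0.4,"dz":0.5,"rx":-0.1,"ry":-0.01,"rz":0},{"dx":-0.5,"dy":0.6,"dz":0.5,"rx":-0.1,"ry":-0.01,"rz":0},{"dx":-0.6,"dy":0.6,"dz":0.5,"rx":-0.1,"ry":-0.01,"rz":0},{"dx":-0.6,"dy":0.6,"dz":0.5,"rx":-0.1,"ry":-0.01,"rz":0},{"dx":-0.6,"dy":0.6,"dz":0.3,"rx":-0.1,"ry":0,"rz":0},{"dx":-0.6,"dy":0.6,"dz":0,"rx":0,"ry":0,"rz":0},{"dx":-0.5,"dy":0.4,"dz":0,"rx":0,"ry":0,"rz":0},{"dx":-0.4,"dy":0,"dz":0,"rx":0,"ry":0,"rz":0},{"dx":0,"dy":0,"dz":0,"rx":0,"ry":0,"rz":0},{"dx":0,"dy":0,"dz":0,"rx":0,"ry":0,"rz":0}])

```text
t: 31.95
tcp_pos: [0.4697, 0.1075, 0.2712]
tool_rot: [0.999, 0.046, 0.0, 0.0]
force: [0.2, -0.6, 0.7]
finger_gap: 0.303
gripper_force: 0.0
```

Run:
```python
from h import *
s=st()
im,m=snap('wrist','w8.png'); snap('top','top5.png')
for p in ([.619,.1245,.13],[.515,.1154,.13],[.575,.028,.125]): print(proj(m,p))
```

```text
t 31.95 tcp [0.4697 0.1075 0.2712] y [ 0.092 -0.996  0.   ] z [ 0. -0. -1.] F [ 0.2 -0.6  0.7] gap 0.303 gf 0.0 q [-0.01  0.28  1.73 -0.    1.13  1.47]
[314.4437735   26.71783499]
[314.23724049 170.9676169 ]
[430.98209702 104.13130437]
```

View pics/w8.png

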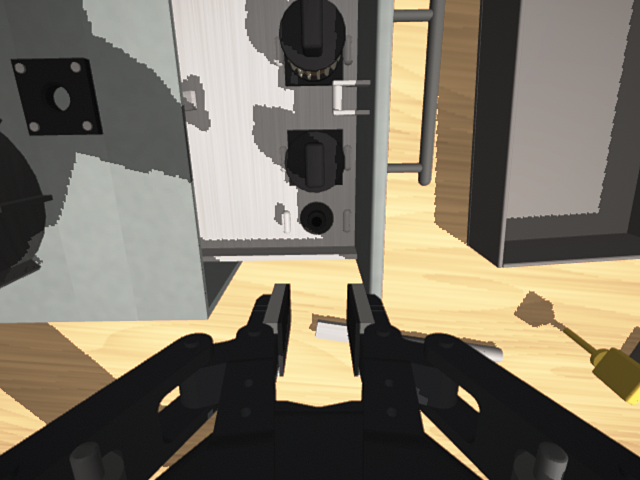

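Wrist view: cartridge 3's fin is at (314,168), cartridge 2's at (312,27), and spigot 4 is bare at (316,217). These match the predicted positions within 2 px.

move_arm(targets=[{"dx":0.6,"dy":0.1,"dz":0,"rx":0,"ry":0,"rz":0},{"dx":0.7,"dy":0.1,"dz":-0.3,"rx":0,"ry":0,"rz":0},{"dx":0.55,"dy":0.1,"dz":-0.8,"rx":0,"ry":0,"rz":0},{"dx":0,"dy":0,"dz":-1,"rx":0,"ry":0,"rz":0},{"dx":0,"dy":0,"dz":-1,"rx":0,"ry":0,"rz":0},{"dx":0,"dy":0,"dz":-1,"rx":0,"ry":0,"rz":0},{"dx":0,"dy":0,"dz":-0.8,"rx":0,"ry":0,"rz":0},{"dx":0,"dy":0,"dz":-0.7,"rx":0,"ry":0,"rz":0},{"dx":0,"dy":0,"dz":-0.6,"rx":0,"ry":0,"rz":0},{"dx":0,"dy":0,"dz":-0.6,"rx":0,"ry":0,"rz":0}], claw=38)

```text
t: 33.3
tcp_pos: [0.5161, 0.1156, 0.1001]
tool_rot: [0.999, 0.047, 0.0, -0.0]
force: [-1.0, 1.1, 0.5]
finger_gap: 0.375
gripper_force: 0.0
```

move_arm(targets=[{"dx":0,"dy":0,"dz":0,"rx":0,"ry":0,"rz":0},{"dx":0,"dy":0,"dz":0,"rx":0,"ry":0,"rz":0},{"dx":0,"dy":0,"dz":0,"rx":0,"ry":0,"rz":0},{"dx":0,"dy":0,"dz":0,"rx":0,"ry":0,"rz":0},{"dx":0,"dy":0,"dz":0,"rx":0,"ry":0,"rz":0},{"dx":0,"dy":0,"dz":0,"rx":0,"ry":0,"rz":0},{"dx":0,"dy":0,"dz":0,"rx":0,"ry":0,"rz":0},{"dx":0,"dy":0,"dz":0,"rx":0,"ry":0,"rz":0},{"dx":0,"dy":0,"dz":0,"rx":0,"ry":0,"rz":0},{"dx":0,"dy":0,"dz":0,"rx":0,"ry":0,"rz":0}], claw=0, newtons=90)

```text
t: 34.55
tcp_pos: [0.5154, 0.1156, 0.1013]
tool_rot: [0.999, 0.047, -0.0, 0.0]
force: [-0.9, -0.7, -4.0]
finger_gap: 0.174
gripper_force: 88.0
```

move_arm(targets=[{"dx":0,"dy":0,"dz":0.15,"rx":0,"ry":0,"rz":0},{"dx":0,"dy":0,"dz":0.2,"rx":0,"ry":0,"rz":0},{"dx":0,"dy":0,"dz":0.2,"rx":0,"ry":0,"rz":0},{"dx":0,"dy":0,"dz":0.2,"rx":0,"ry":0,"rz":0},{"dx":0,"dy":0,"dz":0.2,"rx":0,"ry":0,"rz":0},{"dx":0,"dy":0,"dz":0.2,"rx":0,"ry":0,"rz":0},{"dx":0,"dy":0,"dz":0.3,"rx":0,"ry":0,"rz":0},{"dx":0,"dy":0,"dz":0.3,"rx":0,"ry":0,"rz":0},{"dx":0,"dy":0,"dz":0.3,"rx":0,"ry":0,"rz":0},{"dx":0,"dy":0,"dz":0.3,"rx":0,"ry":0,"rz":0}])

```text
t: 35.8
tcp_pos: [0.5154, 0.1156, 0.1606]
tool_rot: [0.999, 0.047, -0.0, 0.0]
force: [0.0, -0.3, -2.8]
finger_gap: 0.174
gripper_force: 90.4
```

move_arm(targets=[{"dx":0,"dy":0,"dz":0.5,"rx":0,"ry":0,"rz":0},{"dx":0,"dy":0,"dz":0.5,"rx":0,"ry":0,"rz":0},{"dx":0,"dy":0,"dz":0.5,"rx":0,"ry":0,"rz":0},{"dx":0,"dy":0,"dz":0.5,"rx":0,"ry":0,"rz":0},{"dx":0,"dy":0,"dz":0.5,"rx":0,"ry":0,"rz":0},{"dx":0,"dy":0,"dz":0.5,"rx":0,"ry":0,"rz":0},{"dx":0,"dy":0,"dz":0.5,"rx":0,"ry":0,"rz":0},{"dx":0,"dy":0,"dz":0.3,"rx":0,"ry":0,"rz":0},{"dx":0,"dy":0,"dz":0.3,"rx":0,"ry":0,"rz":0},{"dx":0,"dy":0,"dz":0,"rx":0,"ry":0,"rz":0}])

```text
t: 37.05
tcp_pos: [0.5156, 0.1156, 0.263]
tool_rot: [0.999, 0.047, 0.0, 0.0]
force: [-0.2, 0.2, -1.9]
finger_gap: 0.166
gripper_force: 90.4
```

Run:
```python
from h import *
s=st()
im,m=snap('top','top6.png')
g=cv2.cvtColor(im,cv2.COLOR_RGB2HSV)
# crate rim/floor: grey low-sat dark region right of drawer
k=((g[...,1]<75)&(g[...,2]<140)).astype(np.uint8); k[:,:262]=0;k[:,410:]=0;k[:165]=0;k[315:]=0
k=cv2.morphologyEx(k,cv2.MORPH_OPEN,np.ones((5,5)))
c=max(cv2.findContours(k,0,2)[0],key=cv2.contourArea); r=cv2.minAreaRect(c);print(r,cv2.contourArea(c))
for p in cv2.boxPoints(r): print(p,np.round(onz(m,*p,.08),3))
```

```text
t 37.05 tcp [0.5156 0.1156 0.263 ] y [ 0.093 -0.996  0.   ] z [ 0.001 -0.    -1.   ] F [-0.2  0.2 -1.9] gap 0.166 gf 90.4 q [ 0.01  0.36  1.64 -0.    1.15  1.49]
((354.52569580078125, 223.9959716796875), (107.45822143554688, 77.35743713378906), 81.02737426757812) 8023.0
[307.94055 176.95677] [ 0.704 -0.04   0.08 ]
[384.35138 164.89192] [ 0.736 -0.241  0.08 ]
[401.11084 271.03516] [ 0.458 -0.282  0.08 ]
[324.7     283.10004] [ 0.426 -0.085  0.08 ]
```

Run:
```python
from h import *
a=cv2.imread('pics/top6.png')[130:320,150:420];b=cv2.imread('pics/top5.png')[130:320,150:420]
cv2.imwrite('pics/c6.png',cv2.resize(np.vstack([a[:150],b[:150]]),None,fx=2,fy=2,interpolation=cv2.INTER_CUBIC))
```

```text
(no output)
```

View pics/c6.png

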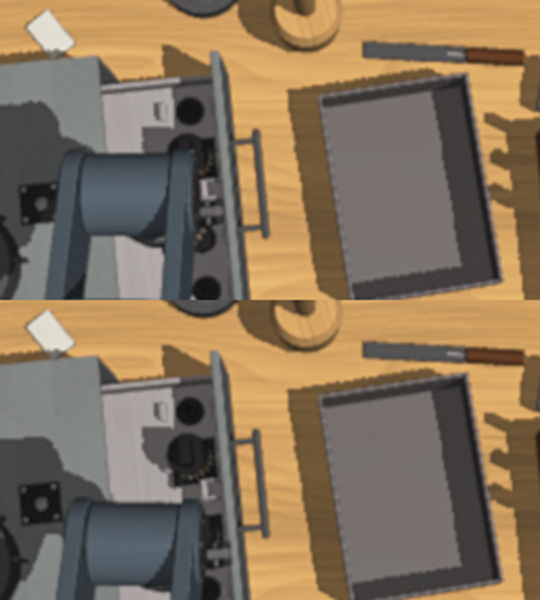

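Both crops show the crate knocked about 36 mm in +x since the start, with its centre now near (0.581,-0.162) and yaw about 9°. Spigot 1 is bare at (190,110), so only cartridges 2 and 3 exist.

move_arm(targets=[{"dx":0.02,"dy":-0.4,"dz":0,"rx":0,"ry":0,"rz":0},{"dx":0.02,"dy":-0.8,"dz":0,"rx":0,"ry":0,"rz":0},{"dx":0.02,"dy":-1,"dz":0,"rx":0,"ry":0,"rz":0},{"dx":0.02,"dy":-1,"dz":0,"rx":0,"ry":0,"rz":0},{"dx":0.02,"dy":-1,"dz":0,"rx":0,"ry":0,"rz":0},{"dx":0.02,"dy":-1,"dz":0,"rx":0,"ry":0,"rz":0},{"dx":0.02,"dy":-1,"dz":0,"rx":0,"ry":0,"rz":0},{"dx":0.02,"dy":-1,"dz":0,"rx":0,"ry":0,"rz":0},{"dx":0.02,"dy":-1,"dz":0,"rx":0,"ry":0,"rz":0},{"dx":0.02,"dy":-1,"dz":0,"rx":0,"ry":0,"rz":0}])

```text
t: 38.35
tcp_pos: [0.5199, -0.1158, 0.2621]
tool_rot: [0.999, 0.046, -0.001, -0.0]
force: [-0.2, -0.2, -1.7]
finger_gap: 0.168
gripper_force: 90.4
```

move_arm(targets=[{"dx":0,"dy":-1,"dz":0,"rx":0,"ry":0,"rz":0.06},{"dx":0,"dy":-0.9,"dz":0,"rx":0,"ry":0,"rz":0.06},{"dx":0,"dy":-0.4,"dz":-0.2,"rx":0,"ry":0,"rz":0},{"dx":0,"dy":0,"dz":-0.8,"rx":0,"ry":0,"rz":0},{"dx":0,"dy":0,"dz":-0.9,"rx":0,"ry":0,"rz":0},{"dx":0,"dy":0,"dz":-0.9,"rx":0,"ry":0,"rz":0},{"dx":0,"dy":0,"dz":-0.9,"rx":0,"ry":0,"rz":0},{"dx":0,"dy":0,"dz":-0.9,"rx":0,"ry":0,"rz":0},{"dx":0,"dy":0,"dz":-0.8,"rx":0,"ry":0,"rz":0},{"dx":0,"dy":0,"dz":-0.6,"rx":0,"ry":0,"rz":0}])

```text
t: 39.6
tcp_pos: [0.5198, -0.1715, 0.1112]
tool_rot: [0.997, 0.078, -0.001, -0.001]
force: [0.0, -0.5, -1.9]
finger_gap: 0.171
gripper_force: 90.5
```

move_arm(targets=[{"dx":0,"dy":0,"dz":-0.3,"rx":0,"ry":0,"rz":0},{"dx":0,"dy":0,"dz":-0.2,"rx":0,"ry":0,"rz":0},{"dx":0,"dy":0,"dz":-0.2,"rx":0,"ry":0,"rz":0},{"dx":0,"dy":0,"dz":-0.2,"rx":0,"ry":0,"rz":0},{"dx":0,"dy":0,"dz":-0.08,"rx":0,"ry":0,"rz":0},{"dx":0,"dy":0,"dz":0,"rx":0,"ry":0,"rz":0},{"dx":0,"dy":0,"dz":0,"rx":0,"ry":0,"rz":0},{"dx":0,"dy":0,"dz":0,"rx":0,"ry":0,"rz":0},{"dx":0,"dy":0,"dz":0,"rx":0,"ry":0,"rz":0},{"dx":0,"dy":0,"dz":0,"rx":0,"ry":0,"rz":0}])

```text
t: 40.85
tcp_pos: [0.5204, -0.1719, 0.0881]
tool_rot: [0.997, 0.078, -0.0, 0.0]
force: [-0.2, 0.3, -3.3]
finger_gap: 0.171
gripper_force: 90.5
```

move_arm(targets=[{"dx":0,"dy":0,"dz":-0.08,"rx":0,"ry":0,"rz":0},{"dx":0,"dy":0,"dz":0,"rx":0,"ry":0,"rz":0},{"dx":0,"dy":0,"dz":0,"rx":0,"ry":0,"rz":0},{"dx":0,"dy":0,"dz":0,"rx":0,"ry":0,"rz":0},{"dx":0,"dy":0,"dz":0,"rx":0,"ry":0,"rz":0},{"dx":0,"dy":0,"dz":0,"rx":0,"ry":0,"rz":0},{"dx":0,"dy":0,"dz":0,"rx":0,"ry":0,"rz":0},{"dx":0,"dy":0,"dz":0.3,"rx":0,"ry":0,"rz":0},{"dx":0,"dy":0,"dz":0.5,"rx":0,"ry":0,"rz":0},{"dx":0,"dy":0,"dz":0.7,"rx":0,"ry":0,"rz":0}], claw=38)

```text
t: 42.1
tcp_pos: [0.5203, -0.1719, 0.1245]
tool_rot: [0.997, 0.078, -0.0, -0.0]
force: [0.0, 0.1, 0.1]
finger_gap: 0.384
gripper_force: 0.0
```

move_arm(targets=[{"dx":0,"dy":0,"dz":1,"rx":0,"ry":0,"rz":0},{"dx":0,"dy":0,"dz":1,"rx":0,"ry":0,"rz":0},{"dx":0.2,"dy":0.4,"dz":1,"rx":0,"ry":0,"rz":0},{"dx":0.38,"dy":1,"dz":1,"rx":0,"ry":0,"rz":0},{"dx":0.4,"dy":1,"dz":1,"rx":0,"ry":0,"rz":-0.06},{"dx":0.4,"dy":1,"dz":0.4,"rx":0,"ry":0,"rz":-0.06},{"dx":0.4,"dy":1,"dz":0,"rx":0,"ry":0,"rz":0},{"dx":0.4,"dy":1,"dz":0,"rx":0,"ry":0,"rz":0},{"dx":0.4,"dy":1,"dz":0,"rx":0,"ry":0,"rz":0},{"dx":0.4,"dy":1,"dz":0,"rx":0,"ry":0,"rz":0}])

```text
t: 43.35
tcp_pos: [0.595, 0.0139, 0.2597]
tool_rot: [0.999, 0.047, 0.0, 0.0]
force: [0.3, 0.1, -0.8]
finger_gap: 0.379
gripper_force: 0.0
```

move_arm(targets=[{"dx":0.4,"dy":1,"dz":0,"rx":0,"ry":0,"rz":0},{"dx":0.3,"dy":1,"dz":0,"rx":0,"ry":0,"rz":0},{"dx":0.3,"dy":1,"dz":0,"rx":0,"ry":0,"rz":0},{"dx":0.2,"dy":1,"dz":0,"rx":0,"ry":0,"rz":0},{"dx":0.2,"dy":0.4,"dz":0,"rx":0,"ry":0,"rz":0},{"dx":0,"dy":0.06,"dz":-0.2,"rx":0,"ry":0,"rz":0},{"dx":0,"dy":0,"dz":-0.8,"rx":0,"ry":0,"rz":0},{"dx":0,"dy":0,"dz":-0.8,"rx":0,"ry":0,"rz":0},{"dx":0,"dy":0,"dz":-0.5,"rx":0,"ry":0,"rz":0},{"dx":0,"dy":0,"dz":0,"rx":0,"ry":0,"rz":0}])

```text
t: 44.6
tcp_pos: [0.6291, 0.1238, 0.1999]
tool_rot: [0.999, 0.046, -0.001, 0.0]
force: [-0.1, 0.3, 0.5]
finger_gap: 0.379
gripper_force: 0.0
```

Run:
```python
from h import *
s=st()
im,m=snap('top','top7.png'); im2,m2=snap('wrist','w9.png')
g=cv2.cvtColor(im,cv2.COLOR_RGB2HSV)
k=((g[...,1]<75)&(g[...,2]<140)).astype(np.uint8); k[:,:262]=0;k[:,410:]=0;k[:155]=0;k[315:]=0
k=cv2.morphologyEx(k,cv2.MORPH_OPEN,np.ones((5,5)))
c=max(cv2.findContours(k,0,2)[0],key=cv2.contourArea); r=cv2.minAreaRect(c);print(r)
print(np.mean([onz(m,*p,.08) for p in cv2.boxPoints(r)],0))
```

```text
t 44.6 tcp [0.6291 0.1238 0.1999] y [ 0.092 -0.996  0.   ] z [-0.003 -0.    -1.   ] F [-0.1  0.3  0.5] gap 0.379 gf 0.0 q [ 0.02  0.58  1.42 -0.    1.14  1.5 ]
((354.6026916503906, 223.98379516601562), (107.45822143554688, 77.5134048461914), 81.02737426757812)
[ 0.58109391 -0.16213439  0.08      ]
```

move_arm(targets=[{"dx":-0.36,"dy":0.03,"dz":0,"rx":0,"ry":0,"rz":0},{"dx":0,"dy":0,"dz":-0.3,"rx":0,"ry":0,"rz":0},{"dx":0,"dy":0,"dz":-0.6,"rx":0,"ry":0,"rz":0},{"dx":0,"dy":0,"dz":-0.6,"rx":0,"ry":0,"rz":0},{"dx":0,"dy":0,"dz":-0.6,"rx":0,"ry":0,"rz":0},{"dx":0,"dy":0,"dz":-0.6,"rx":0,"ry":0,"rz":0},{"dx":0,"dy":0,"dz":-0.6,"rx":0,"ry":0,"rz":0},{"dx":0,"dy":0,"dz":-0.4,"rx":0,"ry":0,"rz":0},{"dx":0,"dy":0,"dz":-0.3,"rx":0,"ry":0,"rz":0},{"dx":0,"dy":0,"dz":0,"rx":0,"ry":0,"rz":0}])

```text
t: 45.95
tcp_pos: [0.621, 0.1253, 0.101]
tool_rot: [0.999, 0.047, 0.0, 0.0]
force: [-0.5, 0.1, -1.1]
finger_gap: 0.381
gripper_force: 0.0
```

move_arm(targets=[{"dx":0,"dy":0,"dz":0,"rx":0,"ry":0,"rz":0},{"dx":0,"dy":0,"dz":0,"rx":0,"ry":0,"rz":0},{"dx":0,"dy":0,"dz":0,"rx":0,"ry":0,"rz":0},{"dx":0,"dy":0,"dz":0,"rx":0,"ry":0,"rz":0},{"dx":0,"dy":0,"dz":0,"rx":0,"ry":0,"rz":0},{"dx":0,"dy":0,"dz":0,"rx":0,"ry":0,"rz":0},{"dx":0,"dy":0,"dz":0,"rx":0,"ry":0,"rz":0},{"dx":0,"dy":0,"dz":0,"rx":0,"ry":0,"rz":0},{"dx":0,"dy":0,"dz":0,"rx":0,"ry":0,"rz":0},{"dx":0,"dy":0,"dz":0,"rx":0,"ry":0,"rz":0}], claw=0, newtons=90)

```text
t: 47.2
tcp_pos: [0.6211, 0.1254, 0.1014]
tool_rot: [0.999, 0.046, 0.0, -0.0]
force: [0.2, 0.6, 5.0]
finger_gap: 0.17
gripper_force: 88.1
```

move_arm(targets=[{"dx":0,"dy":0,"dz":0.15,"rx":0,"ry":0,"rz":0},{"dx":0,"dy":0,"dz":0.2,"rx":0,"ry":0,"rz":0},{"dx":0,"dy":0,"dz":0.2,"rx":0,"ry":0,"rz":0},{"dx":0,"dy":0,"dz":0.2,"rx":0,"ry":0,"rz":0},{"dx":0,"dy":0,"dz":0.2,"rx":0,"ry":0,"rz":0},{"dx":0,"dy":0,"dz":0.2,"rx":0,"ry":0,"rz":0},{"dx":0,"dy":0,"dz":0.3,"rx":0,"ry":0,"rz":0},{"dx":0,"dy":0,"dz":0.3,"rx":0,"ry":0,"rz":0},{"dx":0,"dy":0,"dz":0.3,"rx":0,"ry":0,"rz":0},{"dx":0,"dy":0,"dz":0.3,"rx":0,"ry":0,"rz":0}])

```text
t: 48.45
tcp_pos: [0.6209, 0.1253, 0.1604]
tool_rot: [0.999, 0.047, -0.0, 0.0]
force: [-0.4, 0.5, -1.6]
finger_gap: 0.172
gripper_force: 90.8
```

move_arm(targets=[{"dx":0,"dy":0,"dz":0.5,"rx":0,"ry":0,"rz":0},{"dx":0,"dy":0,"dz":0.5,"rx":0,"ry":0,"rz":0},{"dx":0,"dy":0,"dz":0.6,"rx":0,"ry":0,"rz":0},{"dx":0,"dy":0,"dz":0.6,"rx":0,"ry":0,"rz":0},{"dx":0,"dy":0,"dz":0.6,"rx":0,"ry":0,"rz":0},{"dx":0,"dy":0,"dz":0.6,"rx":0,"ry":0,"rz":0},{"dx":0.06,"dy":-0.2,"dz":0.5,"rx":0,"ry":0,"rz":0},{"dx":0.1,"dy":-0.6,"dz":0.2,"rx":0,"ry":0,"rz":0},{"dx":0.1,"dy":-1,"dz":0,"rx":0,"ry":0,"rz":0},{"dx":0.1,"dy":-1,"dz":0,"rx":0,"ry":0,"rz":0}])

```text
t: 49.7
tcp_pos: [0.6298, 0.0536, 0.262]
tool_rot: [0.999, 0.046, -0.0, 0.0]
force: [-0.6, 0.1, -2.1]
finger_gap: 0.168
gripper_force: 90.8
```

move_arm(targets=[{"dx":0.1,"dy":-1,"dz":0,"rx":0,"ry":0,"rz":0.06},{"dx":0.1,"dy":-1,"dz":0,"rx":0,"ry":0,"rz":0.06},{"dx":0.1,"dy":-1,"dz":0,"rx":0,"ry":0,"rz":0},{"dx":0.1,"dy":-1,"dz":0,"rx":0,"ry":0,"rz":0},{"dx":0,"dy":-1,"dz":0,"rx":0,"ry":0,"rz":0},{"dx":0,"dy":-1,"dz":0,"rx":0,"ry":0,"rz":0},{"dx":0,"dy":-1,"dz":0,"rx":0,"ry":0,"rz":0},{"dx":0,"dy":-0.8,"dz":0,"rx":0,"ry":0,"rz":0},{"dx":0,"dy":-0.5,"dz":0,"rx":0,"ry":0,"rz":0},{"dx":0,"dy":0,"dz":0,"rx":0,"ry":0,"rz":0}])

```text
t: 50.95
tcp_pos: [0.6398, -0.1531, 0.2622]
tool_rot: [0.997, 0.077, -0.0, -0.0]
force: [-0.0, 1.1, -1.4]
finger_gap: 0.168
gripper_force: 90.8
```

Run:
```python
from h import *
s=st()
```

```text
t 50.95 tcp [ 0.6398 -0.1531  0.2622] y [ 0.154 -0.988 -0.   ] z [-0.  0. -1.] F [-0.   1.1 -1.4] gap 0.168 gf 90.8 q [-0.4   0.54  1.31  0.    1.29  1.01]
```

move_arm(targets=[{"dx":0,"dy":0,"dz":-0.5,"rx":0,"ry":0,"rz":0},{"dx":0,"dy":0,"dz":-0.9,"rx":0,"ry":0,"rz":0},{"dx":0,"dy":0,"dz":-1,"rx":0,"ry":0,"rz":0},{"dx":0,"dy":0,"dz":-1,"rx":0,"ry":0,"rz":0},{"dx":0,"dy":0,"dz":-1,"rx":0,"ry":0,"rz":0},{"dx":0,"dy":0,"dz":-0.9,"rx":0,"ry":0,"rz":0},{"dx":0,"dy":0,"dz":-0.6,"rx":0,"ry":0,"rz":0},{"dx":0,"dy":0,"dz":-0.5,"rx":0,"ry":0,"rz":0},{"dx":0,"dy":0,"dz":-0.4,"rx":0,"ry":0,"rz":0},{"dx":0,"dy":0,"dz":-0.2,"rx":0,"ry":0,"rz":0}])

```text
t: 52.2
tcp_pos: [0.6399, -0.1521, 0.0869]
tool_rot: [0.997, 0.078, -0.0, -0.0]
force: [-0.5, -0.7, -0.9]
finger_gap: 0.173
gripper_force: 90.8
```

move_arm(targets=[{"dx":0,"dy":0,"dz":0,"rx":0,"ry":0,"rz":0},{"dx":0,"dy":0,"dz":0,"rx":0,"ry":0,"rz":0},{"dx":0,"dy":0,"dz":0,"rx":0,"ry":0,"rz":0},{"dx":0,"dy":0,"dz":0,"rx":0,"ry":0,"rz":0},{"dx":0,"dy":0,"dz":0,"rx":0,"ry":0,"rz":0},{"dx":0,"dy":0,"dz":0,"rx":0,"ry":0,"rz":0},{"dx":0,"dy":0,"dz":0.3,"rx":0,"ry":0,"rz":0},{"dx":0,"dy":0,"dz":0.5,"rx":0,"ry":0,"rz":0},{"dx":0,"dy":0,"dz":0.8,"rx":0,"ry":0,"rz":0},{"dx":0,"dy":0,"dz":1,"rx":0,"ry":0,"rz":0}], claw=38)

```text
t: 53.45
tcp_pos: [0.6398, -0.1521, 0.1535]
tool_rot: [0.997, 0.078, -0.0, -0.0]
force: [0.5, 0.3, -0.4]
finger_gap: 0.375
gripper_force: 0.0
```

move_arm(targets=[{"dx":0,"dy":0,"dz":1,"rx":0,"ry":0,"rz":0},{"dx":-0.3,"dy":0.5,"dz":0.8,"rx":0,"ry":0,"rz":-0.06},{"dx":-0.5,"dy":1,"dz":0,"rx":0,"ry":0,"rz":-0.07},{"dx":-0.5,"dy":1,"dz":0,"rx":0,"ry":0,"rz":0},{"dx":-0.5,"dy":1,"dz":0,"rx":0,"ry":0,"rz":0},{"dx":-0.5,"dy":1,"dz":-0.5,"rx":0,"ry":0,"rz":0},{"dx":-0.2,"dy":0.7,"dz":-0.9,"rx":0,"ry":0,"rz":0},{"dx":0,"dy":0,"dz":-1,"rx":0,"ry":0,"rz":0},{"dx":0,"dy":0,"dz":-1,"rx":0,"ry":0,"rz":0},{"dx":0,"dy":0,"dz":0,"rx":0,"ry":0,"rz":0}], claw=0, newtons=40)

```text
t: 54.7
tcp_pos: [0.5763, -0.0219, 0.1116]
tool_rot: [0.999, 0.044, -0.002, -0.0]
force: [0.6, -0.1, -0.6]
finger_gap: 0.001
gripper_force: 0.0
```

Run:
```python
from h import *
s=st(); snap('top','top8.png')
```

```text
t 54.7 tcp [ 0.5763 -0.0219  0.1116] y [ 0.088 -0.996 -0.001] z [-0.003  0.001 -1.   ] F [ 0.6 -0.1 -0.6] gap 0.001 gf 0.0 q [-0.23  0.63  1.66 -0.    0.86  1.25]
```

move_arm(targets=[{"dx":-0.03,"dy":0.4,"dz":0,"rx":0,"ry":0,"rz":0},{"dx":-0.04,"dy":0.5,"dz":0,"rx":0,"ry":0,"rz":0},{"dx":-0.04,"dy":0.5,"dz":0,"rx":0,"ry":0,"rz":0},{"dx":-0.04,"dy":0.5,"dz":0,"rx":0,"ry":0,"rz":0},{"dx":-0.04,"dy":0.5,"dz":0,"rx":0,"ry":0,"rz":0},{"dx":-0.04,"dy":0.5,"dz":0,"rx":0,"ry":0,"rz":0},{"dx":-0.04,"dy":0.5,"dz":0,"rx":0,"ry":0,"rz":0},{"dx":-0.04,"dy":0.5,"dz":0,"rx":0,"ry":0,"rz":0},{"dx":-0.04,"dy":0.5,"dz":0,"rx":0,"ry":0,"rz":0},{"dx":-0.04,"dy":0.5,"dz":0,"rx":0,"ry":0,"rz":0}])

```text
t: 56.0
tcp_pos: [0.5668, 0.1012, 0.112]
tool_rot: [0.999, 0.044, -0.001, -0.0]
force: [-2.4, -4.4, 1.4]
finger_gap: 0.001
gripper_force: 2.0
```

move_arm(targets=[{"dx":-0.04,"dy":0.4,"dz":0,"rx":0,"ry":0,"rz":0},{"dx":-0.03,"dy":0.3,"dz":0,"rx":0,"ry":0,"rz":0},{"dx":-0.03,"dy":0.3,"dz":0,"rx":0,"ry":0,"rz":0},{"dx":-0.03,"dy":0.3,"dz":0,"rx":0,"ry":0,"rz":0},{"dx":-0.02,"dy":0.2,"dz":0,"rx":0,"ry":0,"rz":0},{"dx":0,"dy":0,"dz":0,"rx":0,"ry":0,"rz":0},{"dx":0,"dy":0,"dz":0,"rx":0,"ry":0,"rz":0},{"dx":0,"dy":0,"dz":0,"rx":0,"ry":0,"rz":0},{"dx":0,"dy":0,"dz":0,"rx":0,"ry":0,"rz":0},{"dx":0,"dy":0,"dz":0,"rx":0,"ry":0,"rz":0}])

```text
t: 57.25
tcp_pos: [0.5633, 0.1355, 0.112]
tool_rot: [0.999, 0.045, -0.001, 0.002]
force: [-2.4, -11.6, 2.1]
finger_gap: -0.001
gripper_force: 5.4
```

move_arm(targets=[{"dx":-0.01,"dy":0.15,"dz":0,"rx":0,"ry":0,"rz":0},{"dx":-0.01,"dy":0.15,"dz":0,"rx":0,"ry":0,"rz":0},{"dx":-0.01,"dy":0.1,"dz":0,"rx":0,"ry":0,"rz":0},{"dx":0,"dy":0,"dz":0,"rx":0,"ry":0,"rz":0},{"dx":0,"dy":0,"dz":0,"rx":0,"ry":0,"rz":0},{"dx":0,"dy":0,"dz":0,"rx":0,"ry":0,"rz":0},{"dx":0,"dy":0,"dz":0,"rx":0,"ry":0,"rz":0},{"dx":0,"dy":0,"dz":0,"rx":0,"ry":0,"rz":0},{"dx":0,"dy":0,"dz":0,"rx":0,"ry":0,"rz":0},{"dx":0,"dy":0,"dz":0,"rx":0,"ry":0,"rz":0}])

```text
t: 58.5
tcp_pos: [0.5621, 0.1462, 0.112]
tool_rot: [0.999, 0.044, -0.001, 0.001]
force: [-3.1, -9.3, 1.7]
finger_gap: -0.003
gripper_force: 4.4
```

move_arm(targets=[{"dx":0,"dy":0.1,"dz":0,"rx":0,"ry":0,"rz":0},{"dx":0,"dy":0.1,"dz":0,"rx":0,"ry":0,"rz":0},{"dx":0,"dy":0,"dz":0,"rx":0,"ry":0,"rz":0},{"dx":0,"dy":0,"dz":0,"rx":0,"ry":0,"rz":0},{"dx":0,"dy":0,"dz":0,"rx":0,"ry":0,"rz":0},{"dx":0,"dy":0,"dz":0,"rx":0,"ry":0,"rz":0},{"dx":0,"dy":0,"dz":0,"rx":0,"ry":0,"rz":0},{"dx":0,"dy":0,"dz":0,"rx":0,"ry":0,"rz":0},{"dx":0,"dy":0,"dz":0,"rx":0,"ry":0,"rz":0},{"dx":0,"dy":0,"dz":0,"rx":0,"ry":0,"rz":0}])

```text
t: 59.75
tcp_pos: [0.5616, 0.1515, 0.112]
tool_rot: [0.999, 0.044, -0.002, 0.001]
force: [-4.1, -8.1, 2.9]
finger_gap: -0.001
gripper_force: 3.9
```

move_arm(targets=[{"dx":0,"dy":0.08,"dz":0,"rx":0,"ry":0,"rz":0},{"dx":0,"dy":0.08,"dz":0,"rx":0,"ry":0,"rz":0},{"dx":0,"dy":0,"dz":0,"rx":0,"ry":0,"rz":0},{"dx":0,"dy":0,"dz":0,"rx":0,"ry":0,"rz":0},{"dx":0,"dy":0,"dz":0,"rx":0,"ry":0,"rz":0},{"dx":0,"dy":0,"dz":0,"rx":0,"ry":0,"rz":0},{"dx":0,"dy":0,"dz":0,"rx":0,"ry":0,"rz":0},{"dx":0,"dy":0,"dz":0,"rx":0,"ry":0,"rz":0},{"dx":0,"dy":0,"dz":0,"rx":0,"ry":0,"rz":0},{"dx":0,"dy":0,"dz":0,"rx":0,"ry":0,"rz":0}])

```text
t: 61.0
tcp_pos: [0.5613, 0.1537, 0.112]
tool_rot: [0.999, 0.045, -0.003, 0.003]
force: [-4.4, -13.4, 2.9]
finger_gap: 0.003
gripper_force: 6.6
```

move_arm(targets=[{"dx":0,"dy":0.06,"dz":0,"rx":0,"ry":0,"rz":0},{"dx":0,"dy":0.06,"dz":0,"rx":0,"ry":0,"rz":0},{"dx":0,"dy":0,"dz":0,"rx":0,"ry":0,"rz":0},{"dx":0,"dy":0,"dz":0,"rx":0,"ry":0,"rz":0},{"dx":0,"dy":0,"dz":0,"rx":0,"ry":0,"rz":0},{"dx":0,"dy":0,"dz":0,"rx":0,"ry":0,"rz":0},{"dx":0,"dy":0,"dz":0,"rx":0,"ry":0,"rz":0},{"dx":0,"dy":0,"dz":0,"rx":0,"ry":0,"rz":0},{"dx":0,"dy":0,"dz":0,"rx":0,"ry":0,"rz":0},{"dx":0,"dy":0,"dz":0,"rx":0,"ry":0,"rz":0}])

```text
t: 62.25
tcp_pos: [0.5613, 0.1539, 0.112]
tool_rot: [0.999, 0.046, -0.003, 0.005]
force: [-3.9, -21.5, 4.0]
finger_gap: -0.0
gripper_force: 10.7
```

Hard stop reached. I'll back off and check.

move_arm(targets=[{"dx":0,"dy":-0.2,"dz":0,"rx":0,"ry":0,"rz":0},{"dx":0,"dy":-0.3,"dz":0,"rx":0,"ry":0,"rz":0},{"dx":0.05,"dy":-0.8,"dz":0,"rx":0,"ry":0,"rz":0},{"dx":0.05,"dy":-0.8,"dz":0.3,"rx":0,"ry":0,"rz":0},{"dx":0,"dy":-0.6,"dz":1,"rx":0,"ry":0,"rz":0},{"dx":-0.6,"dy":-0.5,"dz":1,"rx":0,"ry":0,"rz":0},{"dx":-1,"dy":0,"dz":1,"rx":0,"ry":0,"rz":0},{"dx":-1,"dy":0,"dz":1,"rx":0,"ry":0,"rz":0},{"dx":-1,"dy":0,"dz":0.5,"rx":0,"ry":0,"rz":0},{"dx":-1,"dy":0,"dz":0,"rx":0,"ry":0,"rz":0}])

```text
t: 63.5
tcp_pos: [0.4513, 0.0792, 0.2342]
tool_rot: [0.999, 0.043, 0.002, 0.0]
force: [0.0, 0.5, 0.3]
finger_gap: 0.002
gripper_force: 0.0
```

Run:
```python
from h import *
s=st(); im,m=snap('top','top9.png')
a=cv2.imread('pics/top0.png')
v=np.hstack([im[120:340,80:480,::-1],a[120:340,80:480]])
v=np.vstack([im[120:340,80:480,::-1],a[120:340,80:480]])
cv2.imwrite('pics/c7.png',cv2.resize(v,None,fx=1.36,fy=1.36,interpolation=cv2.INTER_CUBIC))
```

```text
t 63.5 tcp [0.4513 0.0792 0.2342] y [ 0.087 -0.996  0.   ] z [ 0.005  0.    -1.   ] F [0.  0.5 0.3] gap 0.002 gf 0.0 q [-0.07  0.3   1.84  0.    1.    1.41]
```

View pics/c7.png

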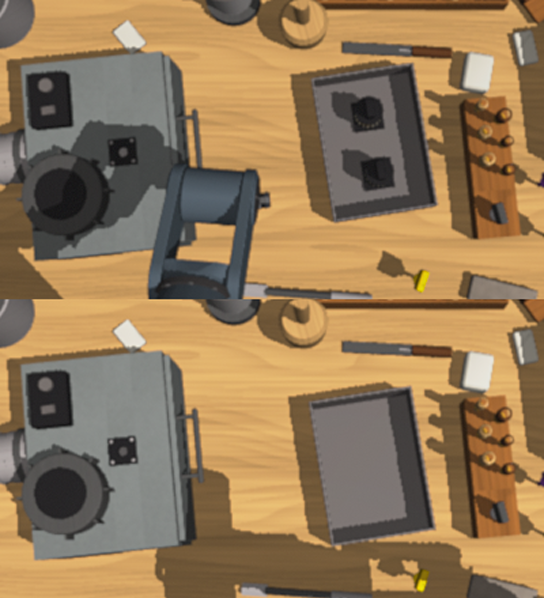

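The top view matches the start: the drawer is flush and the pin is in the block. Both cartridges, (367,112) and (377,172), stand in the crate, and the tools are untouched.

```bash
python3 -c "
from station import order
print(order.sign_off())"
```

```text
the job is handed in; nothing more can be done
None
```

The job is done and handed in: both cartridges that were present (2 and 3) are in the wash crate. The drawer is shut and staying shut against its spring, and the release pin is fully home in the block. The other tools and stones in view are where they started.

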